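# Prime the pump of a freshly filled hand-gel bottle

### The arm

A 6-joint arm with a two-finger parallel gripper is mounted at the origin on a cart in front of the work surface, level with it; the furniture and walls round the work are solid. World frame = base frame: x ahead of the robot, y to its left, z up, the work surface at z = 0. Lengths are in mm, angles in rad, forces in N, time in s.
With the tool pointing down it reaches from about 300 to 750 mm from the base axis. Payload 8.5 kg.
Tool frame: the origin (TCP) lies between the finger pads, 19 mm behind the fingertips; this is the grasp point; z points along the fingers, y is the line along which they close (so a half turn about z gives the same grasp; the last joint's range is limited). The gripper opens to 85 mm and grips with 20 to 120 N. Pads are 22 mm wide; open, the fingers measure 114 mm over their backs; the gripper's body (76 mm by 85 mm) begins 54 mm behind the grasp point. The pads swing forward as they close: fully open they stand 13 mm farther back than shut.
Start: joints at [0.941, 0.381, 1.297, -0, 1.464, -0.215], TCP at [221.643, 503.344, 250.022] pointing down, gripper open.
Joint ranges: [-3.11, 3.11], [-0.89, 2.33], [0.22, 2.48], [-1.42, 4.56], [0.17, 2.85], [-2.88, 2.88]. Speed limits (rad/s): [2.39, 2.39, 3.14, 3.14, 3.14, 3.14].

### API

Orientations are given as a unit quaternion [w, x, y, z].
In Python, from workcell import env, imaging gives the robot as it stands.
- The arm moves only by the tool step_arm, never from a script. Its arguments are lists of equal length, an entry for each row: "xyz": the shift along the tool's x, y, z in mm, a list of three; "rotation": the turn, a rotation vector about the tool's x, y, z in rad, a list of three. In form: {"xyz": [[tx, ty, tz], ...], "rotation": [[rx, ry, rz], ...]}. A call has 1 to 10 rows; each row is the pose to reach, as a shift and turn from the pose commanded when the call began, along the tool's axes at that moment; what a row does not reach only later rows make up. A row lasts 1/8 s, in which the tool goes at most 62.5 mm and 10.7 degrees, less where a joint would pass 70% of its speed; a pose out of reach is approached as far as the arm can. A call with a gripper value outside its range is refused whole. "grip" is the finger opening in mm, from 0 to 85.4, set as the call begins (left out, the last holds). The fingers move at their own pace and stop on an object; "grip_force" is the grip in N (left out, the last holds). Time passes only in rows, so rows that repeat a pose let the fingers close. It gives the time, the measured TCP pose, the force, the opening and the grip force at its end, in the units of the state.
- env.state(): the state, without advancing time (a new reading comes with each control period).
- imaging.get_image(name): name is "scene" or "top"; returns the picture (420x560x3 uint8, red, green, blue); there is no depth.
- imaging.camera_params(name): a dict with "camera_matrix" (3x3 intrinsics, pixels), "k1" (the pictures are not rectified: a ray, as slopes to the right and down, at radius r is drawn at 1 + k1 r^2 times it, then the intrinsics apply), "origin" and "attitude" of the camera in the world. Camera axes: x right, y down, z forward; pixel columns grow to the right and rows downward; lengths in mm; the calibration is good to about 2 mm. A picture is of the moment at which its call begins. camera_params takes no time and is no camera call.
- env.finish_job(): hands the job in; it is judged then, once.
The state is a dict: "clock": time; "q": joint angles; "joint_velocities": joint speeds; "joint_efforts": joint torques, N m; "tool_pos": TCP position; "tool_rot": TCP orientation; "wrist_force": force on the tool from outside, world axes, zero at the start; "moment": the same for the moment, N m; "opening": finger opening in mm; "grip_force": force on a finger pad.
Only numpy, scipy, OpenCV 4.12 (cv2) and the standard library are available. Lean on these libraries where they do the work, as an engineer would, in place of code of your own. Each camera call takes 0.05 s, during which the arm holds its last target. There are 200 camera calls.

### The job

The hand-gel bottle with the spout, on the steel tray, has just been refilled and its pump is still full of air: prime it with at least two full strokes. With the fingertips straight above the middle of the pump head, so that the stem is not bent, press it all the way down, let it come all the way up, press it all the way down a second time, let it come up again and draw the hand clear. Press gently, so that the bottle stays standing where it is, pick nothing up, and leave the push-down remover dispenser, the nail polish and the powder jar beside it alone.

Things in the scene. Friction and masses are not known exactly. Their poses are not given: they have to be found in the camera images.
- acrylic_guard: clear upright acrylic screen on the front edge of the left-hand table, solid and fixed: 4 mm thick (world x), 730 mm long (world y, from y = 0.01 to 0.74), up to 700 mm high; origin at the middle of its foot, at about x = 0.33. Keep the arm's elbow and forearm clear of it: with the tool upright over the tray, approach from the right.
- tray: steel implement tray fixed across the open carton on the right-hand table: 216 x 250 x 14 mm (x, y, z) with a low rolled rim; origin at the middle of its underside, 112 mm above the table; its floor, on which things stand, is 3 mm higher.
- pump_bottle: the hand-gel bottle: slim clear round bottle, 49 mm across, with a white pump and spout, 207 mm high in all, loose, about 0.2 kg. One of three things that swap places on the front and left of the tray. Origin at the middle of its underside.
- pump_bottle_pump (a joint): how far the pump head is pressed, in m: 0 up, 0.016 all the way down (stop). A spring (500 N/m, about 1 N of friction) lifts it again, to within 2.5 mm of the top; it takes about 9 N to hold it all the way down.
- pump_top (a point): middle of the flat top of the pump head, 15 mm across, 207 mm above the tray floor (322 mm above the table) when up; moves with the head. It lies within 3 mm of the bottle's axis; a spout, its top 2 mm lower, reaches 28 mm out to the bottle's +y side. Press straight down here, the point between the fingertips (TCP) within 10 mm of it as seen from above.
- dispenser: round white remover dispenser with a push-down dish on top, 72 mm across, 137 mm high, loose, at the back right of the tray; to be left alone. Origin at the middle of its underside.
- dispenser_dish (a joint): how far the dispenser's dish is pressed, in m: 0 up, 0.009 down; must stay up.
- tall_polish: nail-polish bottle with a long cap, 39 mm across, 119 mm high, loose; to be left alone. One of three things that swap places on the front and left of the tray. Origin at the middle of its underside.
- powder_jar: low round powder jar, 49 mm across, 50 mm high, loose; to be left alone. One of three things that swap places on the front and left of the tray. Origin at the middle of its underside.
Mind the look-alikes: they are no part of the job. Leave any purple look-alike of the pump_bottle alone.

How it is judged (in metres and radians):
On the way, in this order (a step that is already met when the one before it is completed fails the run):
1. the pump head is pressed fully down from above its middle (first stroke) (value of joint pump_bottle_pump above 0.013 m and horizontal distance between the grasp point and pump_top below 0.01 m), for 0.05 s.
2. the pump head has come up again (value of joint pump_bottle_pump below 0.004 m), for 0.1 s.
3. the pump head is pressed fully down again in the same way (second stroke) (all of step 1), for 0.05 s.
At the end, for the whole second after the job is handed in: the pump head is up again to within 4 mm, the pump bottle stands upright (within 0.06 rad) and at rest within 15 mm of where it stood, and the other things stand upright (value of joint pump_bottle_pump below 0.004 m and distance of pump_bottle from where it was at the start of the episode below 0.015 m and angle between pump_bottle's own z axis and vertical below 0.06 rad and linear speed of pump_bottle below 0.01 m/s and angle between each of dispenser, tall_polish, powder_jar's own z axis and vertical below 0.1 rad); the robot touches nothing.
It fails at once if the bottle or its pump is pressed hard (over 25 N) (contact force between the fingers and pump_bottle above 25 N).
It fails at once if the pump bottle is lifted, tipped or pushed away (z of pump_bottle in the frame of tray above 0.013 m or angle between pump_bottle's own z axis and vertical above 0.2 rad or distance of pump_bottle from where it was at the start of the episode above 0.025 m).
It fails at once if the dish of the remover dispenser is pressed (value of joint dispenser_dish above 0.003 m).
It fails at once if one of the other things is moved by over 10 mm, lifted or tipped (distance of any of dispenser, tall_polish, powder_jar from where it was at the start of the episode above 0.01 m or angle between any of dispenser, tall_polish, powder_jar's own z axis and vertical above 0.15 rad).
It also fails if it takes over 40 s, if anything falls off the work surface, if the arm or the gripper's body presses on something with over 40 N, if the wrist force passes 120 N, or if a joint passes its speed limit or range.

## Working session

There is one attempt and no reset: what is moved stays moved. The work goes in short steps, Python scripts to look and compute and a tool call to move; the robot and the scene stay as the last step left them, time stands still between calls to the robot, and variables do not carry over. Pictures are saved under pics/ and viewed, at most 10 in all, crops included, and the job is handed in when it is done.

Besides the shell and the picture viewer there is one more tool, called as name(argument=value, ...) on one line, values as JSON. step_arm: Moves the arm, as the interface text tells. Its arguments: {"type":"object","properties":{"xyz":{"type":"array"},"rotation":{"type":"array"},"grip":{"type":"number"},"grip_force":{"type":"number"}},"required":["xyz","rotation"]}

```bash
mkdir -p pics; python3 - <<'E'
from workcell import env, imaging
import cv2
for n in ("scene","top"):
    cv2.imwrite(f"pics/{n}0.png",imaging.get_image(n)[:,:,::-1]); print(imaging.camera_params(n))
print(env.state())
E
```

```text
{'camera_matrix': array([[479.87006377,   0.        , 273.39654558],
       [  0.        , 479.87006377, 214.99769249],
       [  0.        ,   0.        ,   1.        ]]), 'k1': -0.11790939882341755, 'origin': array([ -186.70240785, -1356.56035309,   927.41907222]), 'attitude': array([-0.50283206,  0.82907563, -0.20375288,  0.13519719])}
{'camera_matrix': array([[535.6269649 ,   0.        , 267.94019544],
       [  0.        , 535.6269649 , 212.27016774],
       [  0.        ,   0.        ,   1.        ]]), 'k1': -0.1472563050889368, 'origin': array([-171.05690667,  194.12473132, 1867.63740113]), 'attitude': array([ 0.11546103, -0.53154057,  0.82139678, -0.17158293])}
{'clock': 0.1, 'q': array([ 9.40730924e-01,  3.81141075e-01,  1.29812955e+00,  2.76712699e-05,
        1.46360085e+00, -2.15298617e-01]), 'joint_velocities': array([-8.54698555e-04, -2.11343795e-04, -2.51282320e-03,  9.15015551e-05,
        2.16026440e-04, -9.25638196e-04]), 'joint_efforts': array([ 4.45744285e-03, -4.49217689e+01, -2.31657279e+01, -1.07301150e-04,
        3.62453859e-03, -4.33564992e-05]), 'tool_pos': array([221.49765148, 503.18302144, 249.48550807]), 'tool_rot': array([-2.74835085e-04,  2.05901482e-01,  9.78572517e-01, -5.77492880e-04]), 'wrist_force': array([ 0.39196836,  0.95060304, -0.11807627]), 'moment': array([-0.00791169, -0.03233428,  0.02911315]), 'grip_force': 0.0, 'opening': 84.90278276233892}
```

View pics/scene0.png

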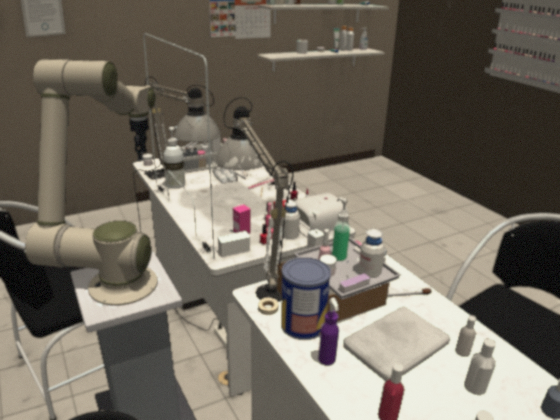

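View pics/top0.png

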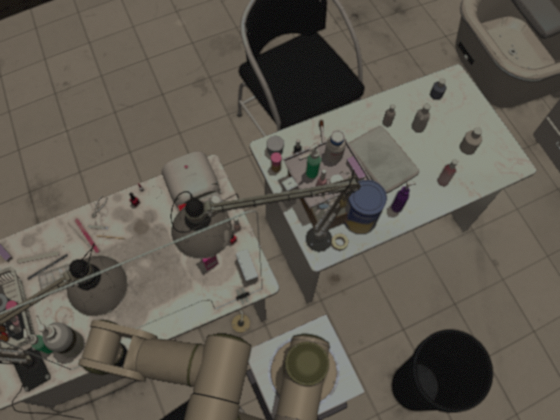

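The scene view shows the tray at about (350,270), with a green bottle at (341,240), a white bottle (373,250) and a purple pump bottle at (329,335). A lamp stands at the front left. I'll look closer next.

```bash
python3 - <<'E'
import cv2,numpy as np
a=cv2.imread("pics/scene0.png")[190:330,250:420]; b=cv2.imread("pics/top0.png")[115:255,230:400]
f=lambda i:cv2.convertScaleAbs(cv2.resize(i,(680,560),interpolation=cv2.INTER_CUBIC),alpha=1.3)
cv2.imwrite("pics/sc1.png",f(a)); cv2.imwrite("pics/tc1.png",f(b))
E
```

```text
(no output)
```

View pics/sc1.png

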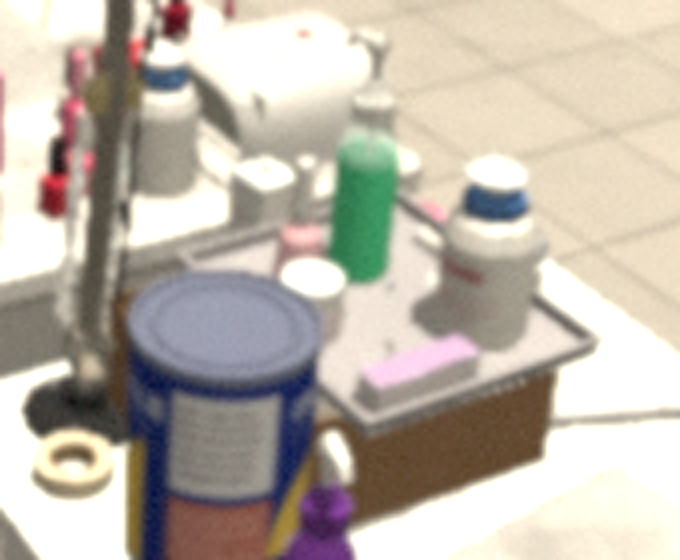

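View pics/tc1.png

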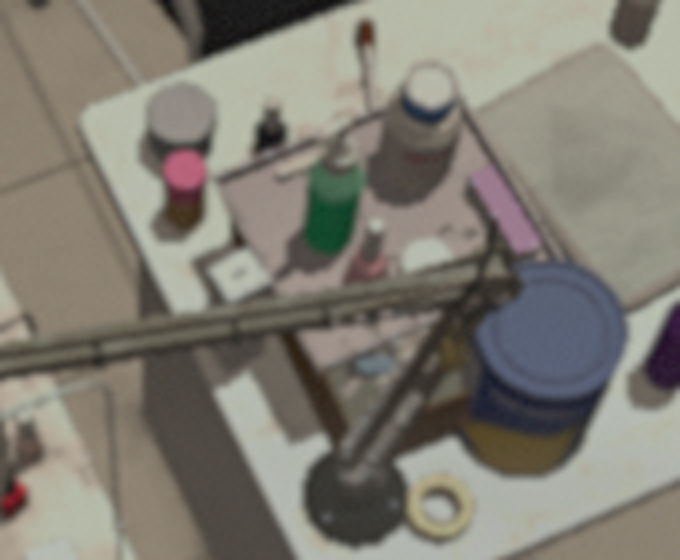

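In the crops, the green hand-gel bottle with its white pump stands on the tray: pump head at scene crop (374,42) and top crop (340,145). The candidates:
- Green clear pump bottle on the tray, scene (343,200): my choice, since it matches the description.
- Purple look-alike, scene (329,330), on the table.
- White blue-capped dispenser, scene (373,250).
- White bottle at scene (291,215), on the left table.

The lamp's arm crosses the tray in front of the bottle, so I'll triangulate both.

```bash
cat > h.py <<'E'
from workcell import env, imaging
import cv2,numpy as np
from scipy.spatial.transform import Rotation as R
P={n:imaging.camera_params(n) for n in("scene","top")}
def rt(p):
    w,x,y,z=p["attitude"]; return R.from_quat([x,y,z,w]).as_matrix()
def ray(n,u):
    p=P[n]; s=cv2.undistortPoints(np.array([[u]],float),p["camera_matrix"],np.array([p["k1"],0,0,0,0.]))[0,0]
    d=rt(p)@[*s,1]; return p["origin"],d/np.linalg.norm(d)
def tri(us,ut):
    A=[];b=[];rr=[ray("scene",us),ray("top",ut)]
    for o,d in rr: M=np.eye(3)-np.outer(d,d);A.append(M);b.append(M@o)
    X=np.linalg.lstsq(np.vstack(A),np.hstack(b),rcond=None)[0]
    return X,[round(np.linalg.norm(np.cross(X-o,d)),1) for o,d in rr]
def proj(n,X):
    p=P[n]; c=rt(p).T@(np.array(X,float)-p["origin"]); s=c[:2]/c[2]; s=s*(1+p["k1"]*(s@s)); K=p["camera_matrix"]; return s*K[0,0]+K[:2,2]
def onz(n,u,z):
    o,d=ray(n,u); return o+d*(z-o[2])/d[2]
E
python3 - <<'E'
from h import *
np.set_printoptions(precision=1,suppress=True)
s=lambda x,y:(250+x/4,190+y/4); t=lambda x,y:(230+x/4,115+y/4)
print("head",tri(s(376,42),t(343,142)))
print("shoulder",tri(s(366,150),t(337,180)))
print("lamp elbow",tri((283,178),(354,184)))
for u in((240,120),(262,150)): print("lamp s",u, [onz("scene",u,z) for z in (400,500,600)])
print("lampjoint",tri((238,117),(217,206)))
for nm,a in(("can",s(225,320)),): print(nm,tri(a,t(548,325)))
print("bottle base", onz("scene",s(360,272),115),onz("top",t(327,248),115))
print("tray corners scene",[onz("scene",s(*c),126) for c in((375,420),(592,340),(185,262))])
print("disp top",tri(s(497,172),t(430,85)))
print("polish cap",tri(s(305,160),t(375,225)), "jar",tri(s(313,280),t(428,252)))
E
```

```text
head (array([ 614.3, -320.9,  309.8]), [np.float64(9.9), np.float64(9.9)])
shoulder (array([ 618.7, -324.4,  221.9]), [np.float64(3.4), np.float64(3.4)])
lamp elbow (array([ 398.3, -333.3,  429.1]), [np.float64(5.5), np.float64(5.5)])
lamp s (240, 120) [array([575.2, 313.6, 400. ]), array([430.7,  -3.1, 500. ]), array([ 286.3, -319.8,  600. ])]
lamp s (262, 150) [array([493.8, -35. , 400. ]), array([ 364.8, -285.6,  500. ]), array([ 235.8, -536.2,  600. ])]
lampjoint (array([464.3,  78.8, 486.6]), [np.float64(3.6), np.float64(3.6)])
can (array([ 425.7, -437. ,  192.3]), [np.float64(1.1), np.float64(1.1)])
bottle base [ 623.5 -330.4  115. ] [ 605.5 -316.3  115. ]
tray corners scene [array([ 510. , -507.6,  126. ]), array([ 713.3, -502. ,  126. ]), array([ 497.3, -269.8,  126. ])]
disp top (array([ 657.1, -433.5,  248.6]), [np.float64(1.8), np.float64(1.8)])
polish cap (array([ 558.7, -330.9,  232. ]), [np.float64(1.8), np.float64(1.8)]) jar (array([ 541.4, -382.7,  162.2]), [np.float64(2.2), np.float64(2.2)])
```

step_arm(xyz=[[-13,-49,-12],[-26,-98,-25],[-40,-146,-38],[-53,-195,-50],[-53,-195,-50]], rotation=[[0,0,0],[0,0,0],[0,0,0],[0,0,0],[0,0,0]], grip=0)

```text
clock: 0.72
tool_pos: [191.0, 301.7, 300.9]
tool_rot: [0.001, 0.207, 0.978, 0.001]
wrist_force: [-0.9, 0.4, -0.2]
opening: -0.0
grip_force: 0.0
```

```bash
cp pics/scene0.png /tmp/; python3 - <<'E'
from h import *
np.set_printoptions(precision=3,suppress=True)
s=env.state()
D=[(np.array([9.40730924e-01,3.81141075e-01,1.29812955,0,1.46360085,-0.2152986]),np.array([221.49765148,503.18302144,249.48550807])),(s["q"],s["tool_pos"])]
print(s["clock"],s["q"],s["tool_pos"],s["tool_rot"],s["opening"])
A=[];B=[]
# unknown: a,b,(h-c)
for q,p in D:
    r=np.sqrt(p[0]**2+p[1]**2); lat=r*np.sin(np.arctan2(p[1],p[0])-q[0]); rad=r*np.cos(np.arctan2(p[1],p[0])-q[0])
    print("lat",lat,"rad",rad)
    A+=[[np.sin(q[1]),np.sin(q[1]+q[2]),0],[np.cos(q[1]),np.cos(q[1]+q[2]),1]];B+=[rad,p[2]]
print(np.linalg.lstsq(np.array(A),np.array(B),rcond=None))
# lamp post and precise crops
sc=lambda x,y:(250+x/4,190+y/4); t=lambda x,y:(230+x/4,115+y/4)
print("lampbase",onz("scene",sc(75,410),10),onz("top",t(352,492),10))
print("post top crop",tri(sc(115,60),t(440,350)))
print("scan arm", [tri((250,134),(u,210-(u-205)*24/149)) for u in (250,300)])
im=cv2.imread("/tmp/scene0.png")[190:230,325:365];tp=cv2.imread("pics/top0.png")[140:180,295:335]
cv2.imwrite("pics/both.png",cv2.convertScaleAbs(cv2.resize(np.hstack([im,tp]),(800,400),interpolation=cv2.INTER_CUBIC),alpha=1.3))
E
```

```text
0.725 [ 0.671 -0.011  1.652 -0.     1.498 -0.482] [191.014 301.741 300.858] [0.001 0.207 0.978 0.001] -0.026276268064893082
lat 117.50657022004118 rad 537.0722191956735
lat 117.45722759592091 rad 337.25025013444815
(array([ 525.212,  343.797, -200.433]), array([0.303]), np.int32(3), array([1.982, 1.426, 0.194]))
lampbase [ 404.367 -264.344   10.   ] [ 412.821 -256.051   10.   ]
post top crop (array([ 401.772, -299.269,  331.161]), [np.float64(10.4), np.float64(10.4)])
scan arm [(array([456.309, -17.61 , 453.212]), [np.float64(2.6), np.float64(2.6)]), (array([ 396.628, -148.451,  500.594]), [np.float64(0.9), np.float64(0.9)])]
```

View pics/both.png

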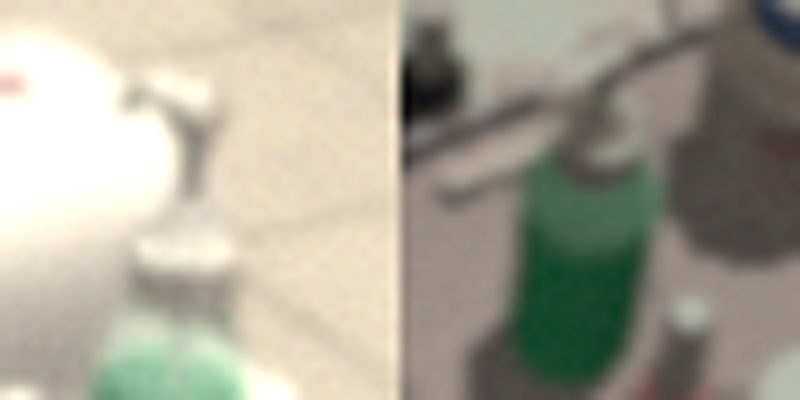

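step_arm(xyz=[[-22,-31,0],[-44,-62,0],[-65,-94,0],[-87,-125,0],[-87,-125,0]], rotation=[[0,0,0],[0,0,0],[0,0,0],[0,0,0],[0,0,0]])

```text
clock: 1.35
tool_pos: [221.7, 152.9, 299.9]
tool_rot: [-0.0, 0.208, 0.978, -0.0]
wrist_force: [-0.1, 0.7, -0.6]
opening: -0.3
grip_force: 0.0
```

```bash
python3 - <<'E'
from h import *
np.set_printoptions(precision=3,suppress=True)
s=env.state(); print(s["clock"],s["q"],s["tool_pos"],s["tool_rot"])
for z in (207+115,): print("head scene",onz("scene",(344.3,198.7),z))
for u in ((315,149.5),(314.5,148.8),(316.5,151)): print("head top",u,onz("top",u,322))
for X in ((614,-318),(618,-322),(622,-326)):
  print(X,[proj("top",(*X,z)) for z in (322,290,250,115)],[proj("scene",(*X,z)) for z in (322,290,250,115)])
E
```

```text
1.35 [ 0.152 -0.194  1.809 -0.     1.527 -0.999] [221.744 152.888 299.883] [-0.     0.208  0.978 -0.   ]
head scene [ 620.834 -326.491  322.   ]
head top (315, 149.5) [ 602.361 -311.504  322.   ]
head top (314.5, 148.8) [ 605.474 -311.178  322.   ]
head top (316.5, 151) [ 595.12  -313.508  322.   ]
(614, -318) [array([315.199, 146.076]), array([314.523, 150.926]), array([313.705, 156.779]), array([311.155, 174.973])] [array([340.772, 198.031]), array([339.897, 207.63 ]), array([338.818, 219.363]), array([335.307, 256.854])]
(618, -322) [array([315.739, 144.719]), array([315.056, 149.584]), array([314.229, 155.455]), array([311.651, 173.708])] [array([342.645, 198.297]), array([341.75 , 207.902]), array([340.647, 219.641]), array([337.057, 257.15 ])]
(622, -326) [array([316.278, 143.366]), array([315.587, 148.245]), array([314.752, 154.135]), array([312.145, 172.446])] [array([344.521, 198.564]), array([343.606, 208.174]), array([342.479, 219.919]), array([338.811, 257.447])]
```

The close crop confirms the green bottle: collar at scene (343,215) and pump head at (344,199), which gives about (620,-324) mm. I'll continue round the right side, fitting the arm's geometry as I go.

step_arm(xyz=[[-16,-37,0],[-32,-73,0],[-48,-110,0],[-64,-146,0],[-80,-183,0],[-96,-220,0],[-112,-256,0],[-129,-293,0],[-129,-293,0]], rotation=[[0,0,0],[0,0,0],[0,0,0],[0,0,0],[0,0,0],[0,0,0],[0,0,0],[0,0,0],[0,0,0]])

```text
clock: 2.48
tool_pos: [221.6, -167.7, 299.6]
tool_rot: [-0.0, 0.207, 0.978, 0.001]
wrist_force: [0.6, 1.1, -0.4]
opening: 0.1
grip_force: 0.0
```

```bash
python3 - <<'E'
from h import *
np.set_printoptions(precision=3,suppress=True)
s=env.state(); print(s["clock"],s["q"],s["tool_pos"],s["tool_rot"],s["wrist_force"])
D=[([0.94073,.381141,1.29812955,0,1.46360085,-.2153],[221.4977,503.183,249.4855]),([.671,-.011,1.652,0,1.498,-.482],[191.014,301.741,300.858]),([.152,-.194,1.809,0,1.527,-.999],[221.744,152.888,299.883]),(s["q"],s["tool_pos"])]
A=[];B=[]
for q,p in D:
    r=np.hypot(p[0],p[1]); f=np.arctan2(p[1],p[0])-q[0]
    A+=[[np.sin(q[1]),np.sin(q[1]+q[2]),0],[np.cos(q[1]),np.cos(q[1]+q[2]),1]];B+=[r*np.cos(f),p[2]]
    print(r*np.sin(f),r*np.cos(f))
x=np.linalg.lstsq(np.array(A),np.array(B),rcond=None)[0];print(x,np.array(A)@x-B)
E
```

```text
2.475 [-1.085 -0.174  1.795  0.     1.522 -2.239] [ 221.612 -167.727  299.632] [-0.     0.207  0.978  0.001] [ 0.64   1.078 -0.392]
117.50701463871023 537.0721218840054
117.55695922148084 337.21556994836266
117.5497848684867 242.3369351901862
117.55240497485639 251.8449223827175
[ 525.671  343.652 -200.837] [ 0.099  0.422 -0.193 -0.162 -0.362 -0.096  0.478 -0.164]
```

step_arm(xyz=[[-22,-42,-10],[-43,-84,-20],[-65,-126,-30],[-87,-167,-40],[-108,-209,-50],[-130,-251,-60],[-130,-251,-60]], rotation=[[0,0,0],[0,0,0],[0,0,0],[0,0,0],[0,0,0],[0,0,0],[0,0,0]])

```text
clock: 3.35
tool_pos: [240.3, -449.5, 358.9]
tool_rot: [-0.0, 0.206, 0.979, 0.001]
wrist_force: [-0.2, 1.0, -1.0]
opening: 0.1
grip_force: 0.0
```

```bash
cat > fit.py <<'E'
from h import *
from scipy.optimize import least_squares
import json,os
np.set_printoptions(precision=3,suppress=True)
s=env.state(); print(s["clock"],s["q"],s["tool_pos"],s["tool_rot"],s["wrist_force"])
F="d.json"
D=json.load(open(F)) if os.path.exists(F) else [([0.94073,.381141,1.29812955,0,1.46360085,-.2153],[221.4977,503.183,249.4855]),([.671,-.011,1.652,0,1.498,-.482],[191.014,301.741,300.858]),([.152,-.194,1.809,0,1.527,-.999],[221.744,152.888,299.883]),([-1.085,-.174,1.795,0,1.522,-2.239],[221.612,-167.727,299.632])]
D.append((s["q"].tolist(),s["tool_pos"].tolist())); json.dump(D,open(F,"w"))
A=[];B=[]
for q,p in D:
    r=np.hypot(p[0],p[1]); f=np.arctan2(p[1],p[0])-q[0]
    a,b,c=q[1],q[1]+q[2],q[1]+q[2]+q[4]
    # a, b, e(elbow offset), tool c, h
    A+=[[np.sin(a),np.sin(b),np.cos(b),np.sin(c),0],[np.cos(a),np.cos(b),-np.sin(b),np.cos(c),1]];B+=[r*np.cos(f),p[2]]
x,_,_,sv=np.linalg.lstsq(np.array(A),np.array(B),rcond=None);print("a b e c h",x,sv,np.array(A)@x-B)
E
python3 fit.py
```

```text
3.35 [-1.313  0.253  1.176  0.     1.714 -2.469] [ 240.298 -449.53   358.903] [-0.     0.206  0.979  0.001] [-0.236  0.99  -1.038]
a b e c h [537.023 350.746 103.033 191.904  83.233] [4.445 2.238 0.46  0.15  0.002] [-0.025 -0.068  0.03   0.081 -0.095 -0.035  0.097  0.108  0.007 -0.085]
```

step_arm(xyz=[[0,0,0],[0,0,0],[0,0,0],[0,0,0]], rotation=[[0.117,-0.094,0],[0.235,-0.187,0],[0.235,-0.187,0],[0.235,-0.187,0]])

```text
clock: 3.85
tool_pos: [239.4, -447.6, 360.2]
tool_rot: [0.067, 0.203, 0.968, -0.133]
wrist_force: [-0.2, 0.1, -0.2]
opening: 0.0
grip_force: 0.0
```

```bash
python3 fit.py
```

```text
3.85 [-1.314  0.123  1.368  0.001  1.352 -2.471] [ 239.383 -447.58   360.171] [ 0.067  0.203  0.968 -0.133] [-0.223  0.105 -0.25 ]
a b e c h [537.094 350.768 103.269 238.864 130.374] [4.865 2.457 0.49  0.195 0.139] [-0.063 -0.06   0.156  0.094 -0.116 -0.023  0.029  0.12   0.005 -0.067
  0.008 -0.064]
```

```bash
python3 - <<'E'
from h import *
np.set_printoptions(precision=0,suppress=True)
q=.941;u=np.array([np.cos(q),np.sin(q)]);v=np.array([-np.sin(q),np.cos(q)])
for L in range(-50,301,50): print(L,proj("scene",(*(200*u+L*v),628)),proj("scene",(*(L*v),130)),proj("top",(*(200*u+L*v),628)))
E
```

```text
-50 [141.  79.] [132. 252.] [239. 298.]
0 [125.  79.] [118. 251.] [234. 318.]
50 [110.  79.] [103. 249.] [229. 339.]
100 [96. 78.] [ 89. 248.] [224. 360.]
150 [81. 78.] [ 75. 246.] [219. 382.]
200 [67. 78.] [ 61. 245.] [214. 404.]
250 [53. 78.] [ 47. 243.] [208. 427.]
300 [39. 77.] [ 34. 242.] [203. 450.]
```

```bash
python3 - <<'E'
from h import *
np.set_printoptions(precision=0,suppress=True)
for n in("scene","top"):
  print(n,"guard",[proj(n,(330,y,z)) for y in (10,740) for z in (0,700)],"base",proj(n,(0,0,0)),proj(n,(0,0,200)))
  im=imaging.get_image(n)[:,:,::-1]
  cv2.imwrite(f"pics/now_{n}.png",im); globals()[n]=im
im=np.hstack([scene[20:320,20:420],top[120:420,160:560]])
cv2.imwrite("pics/now.png",cv2.convertScaleAbs(im,alpha=1.4))
E
```

```text
scene guard [array([215., 259.]), array([206.,  57.]), array([157., 185.]), array([144.,  33.])] base [123. 284.] [115. 231.]
top guard [array([262., 287.]), array([256., 206.]), array([ 71., 368.]), array([-32., 325.])] base [303. 371.] [307. 362.]
```

View pics/now.png

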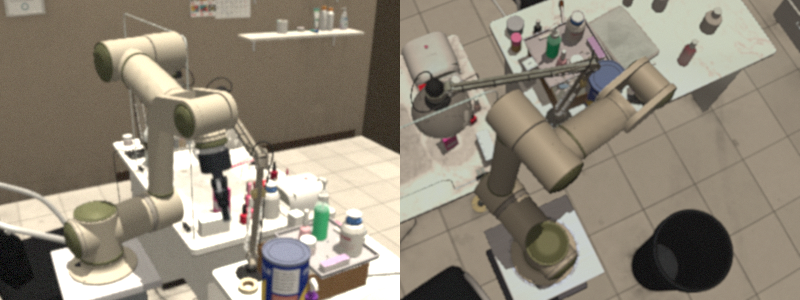

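```bash
cat > col.py <<'E'
from h import *
np.set_printoptions(precision=3,suppress=True)
a,b,e,c,h,lat=537.1,350.8,103.3,238.9,130.4,117.5
Leff=np.hypot(b,e); off=np.arctan2(e,b)
def ik(tcp,zt):  # zt: tool z axis (unit) ; wrist centre = tcp - c*zt
    w=np.array(tcp,float)-c*np.array(zt); r=np.hypot(w[0],w[1]); q1=np.arctan2(w[1],w[0])-np.arcsin(lat/r)
    rad=np.sqrt(r*r-lat**2); z=w[2]-h; d=np.hypot(rad,z)
    if d>a+Leff-3: return None
    q2=np.arctan2(rad,z)-np.arccos((a*a+d*d-Leff**2)/(2*a*d)); th=np.arctan2(rad-a*np.sin(q2),z-a*np.cos(q2))-off
    return q1,q2,th,w
def segs(s,Lo=240,Li=117.5):
    q1,q2,th,w=s; u=np.array([np.cos(q1),np.sin(q1),0]);v=np.array([-np.sin(q1),np.cos(q1),0]);k=np.array([0,0,1.])
    S=h*k+Lo*v; E=S+a*(np.sin(q2)*u+np.cos(q2)*k); E0=E+(40)*v; E1=E+(60-Lo)*v
    F=E+(Li-Lo)*v; G=F+b*(np.sin(th)*u+np.cos(th)*k)
    return dict(upper=(S,E,55),elbow=(E0,E1,62),fore=(F,G,55),wrist=(G,w,55))
gb=np.array([[328,10,0],[332,740,700.]])
lamp=(np.array([398,-333,435.]),np.array([464,79,495.])); post=(np.array([408,-260,0.]),lamp[0])
def clear(s,**k):
    out={}
    for n,(p,q,r) in segs(s,**k).items():
        P_=p+(q-p)*np.linspace(0,1,40)[:,None]
        g=np.linalg.norm(P_-np.clip(P_,gb[0],gb[1]),axis=1).min()-r
        l=min(np.linalg.norm(P_[:,None]-(A+(B-A)*np.linspace(0,1,60)[:,None])[None],axis=2).min() for A,B in(lamp,post))-r-12
        out[n]=(round(g),round(l))
    return out
E
python3 - <<'E'
from col import *
q=-1.314;u=np.array([np.cos(q),np.sin(q)]);v=np.array([-np.sin(q),np.cos(q)])
for L in (50,150,200,250,300): print(L,proj("scene",(*(66*u+L*v),663))-[20,20],proj("top",(*(66*u+L*v),663))+[240,-120])
for z in(350,):
 print("upright",clear(ik((620,-324,z),(0,0,-1))))
 R_=[]
 for al in np.arange(.1,.75,.1):
  best=None
  for be in np.arange(0,6.28,.2):
   zt=(np.sin(al)*np.cos(be),np.sin(al)*np.sin(be),-np.cos(al)); s=ik((620,-324,z),zt)
   if s is None: continue
   cl=clear(s); m=min(min(x) for x in cl.values())
   if best is None or m>best[0]: best=(m,be,cl,s[:3])
  print(round(al,1),best)
E
```

```text
50 [101.923  62.066] [566.996 178.247]
150 [134.789  56.949] [539.131 146.232]
200 [150.232  54.612] [525.637 130.716]
250 [165.052  52.409] [512.445 115.54 ]
300 [179.273  50.331] [499.564 100.714]
upright {'upper': (-55, 12), 'elbow': (5, 1), 'fore': (58, 61), 'wrist': (349, 195)}
0.1 (-54, np.float64(0.2), {'upper': (-54, 31), 'elbow': (-9, 20), 'fore': (56, 80), 'wrist': (342, 177)}, (np.float64(-0.6769651010400849), np.float64(0.6053325602984176), np.float64(1.2416335638578129)))
0.2 (-54, np.float64(0.6000000000000001), {'upper': (-54, 32), 'elbow': (-3, 24), 'fore': (68, 85), 'wrist': (352, 167)}, (np.float64(-0.7173715213749853), np.float64(0.5988023291936946), np.float64(1.2568334099204796)))
0.3 (-54, np.float64(1.0), {'upper': (-54, 14), 'elbow': (24, 8), 'fore': (89, 72), 'wrist': (378, 171)}, (np.float64(-0.7520675841063027), np.float64(0.6419031516786982), np.float64(1.2361773149784976)))
0.4 (-53, np.float64(2.8000000000000003), {'upper': (-53, 4), 'elbow': (117, -49), 'fore': (142, -43), 'wrist': (405, 258)}, (np.float64(-0.6141064451739958), np.float64(0.9741601365567283), np.float64(0.8978700738488754)))
0.5 (-48, np.float64(0.6000000000000001), {'upper': (-48, 51), 'elbow': (-3, 47), 'fore': (88, 105), 'wrist': (368, 120)}, (np.float64(-0.8176108582682645), np.float64(0.5450928898097747), np.float64(1.3665724845761598)))
0.6 (-42, np.float64(0.6000000000000001), {'upper': (-42, 55), 'elbow': (0, 52), 'fore': (95, 106), 'wrist': (376, 104)}, (np.float64(-0.84913703342602), np.float64(0.5344681188285956), np.float64(1.4089536279224477)))
0.7 (-36, np.float64(0.6000000000000001), {'upper': (-36, 57), 'elbow': (4, 55), 'fore': (102, 105), 'wrist': (384, 90)}, (np.float64(-0.8789673108064351), np.float64(0.5277330433597339), np.float64(1.4539724099260416)))
```

```bash
python3 - <<'E'
from col import *
q=-1.314;u=np.array([np.cos(q),np.sin(q)]);v=np.array([-np.sin(q),np.cos(q)])
for L in (120,150,180,210,240,270,300): print(L,*[proj("scene",(*(66*f*u+L*v),130+533*f))-[20,20] for f in(.1,.3,.5)],*[proj("top",(*(66*f*u+L*v),130+533*f))+[240,-120] for f in (.1,.3,.5,.8)])
im=np.hstack([cv2.imread("pics/now_scene.png")[60:260,60:260],cv2.imread("pics/now_top.png")[200:400,220:420]])
cv2.imwrite("pics/arm.png",cv2.convertScaleAbs(cv2.resize(im,(800,400),interpolation=cv2.INTER_CUBIC),alpha=1.4))
E
```

```text
120 [130.107 204.883] [128.933 176.438] [127.785 145.782] [523.668 211.877] [527.826 202.068] [532.518 190.974] [540.802 171.33 ]
150 [138.109 202.038] [137.259 173.804] [136.451 143.407] [517.654 204.577] [521.427 194.37 ] [525.682 182.835] [533.187 162.436]
180 [145.95  199.254] [145.409 171.23 ] [144.926 141.092] [511.696 197.336] [515.091 186.739] [518.919 174.775] [525.663 153.643]
210 [153.633 196.528] [153.387 168.715] [153.214 138.834] [505.796 190.155] [508.821 179.178] [512.229 166.795] [518.23  144.952]
240 [161.16 193.86] [161.197 166.258] [161.319 136.633] [499.953 183.035] [502.616 171.687] [505.615 158.896] [510.892 136.364]
270 [168.535 191.248] [168.842 163.856] [169.245 134.486] [494.169 175.978] [496.477 164.267] [499.076 151.081] [503.648 127.883]
300 [175.76 188.69] [176.325 161.509] [176.997 132.392] [488.444 168.983] [490.406 156.921] [492.615 143.35 ] [496.499 119.508]
```

View pics/arm.png

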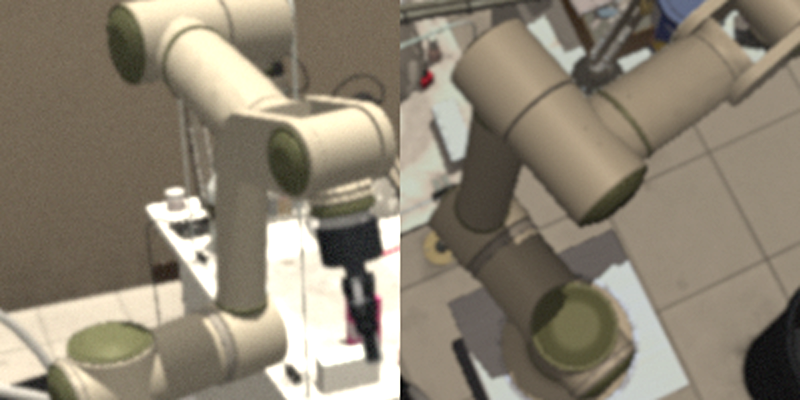

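```bash
python3 - <<'E'
from col import *
import col
# tool as capsule vs dispenser(cyl top 252 at 657,-433,r36), can (426,-437,r50,z205)
res=[]
for al in np.arange(.3,1.6,.1):
  best=None
  for be in np.arange(-.5,2.6,.1):
   zt=np.array((np.sin(al)*np.cos(be),np.sin(al)*np.sin(be),-np.cos(al))); s=ik((620,-324,330),zt)
   if s is None: continue
   cl=clear(s,Lo=237); cl={k:v for k,v in cl.items()}
   m=min(min(x) for x in cl.values())
   if best is None or m>best[0]: best=(m,be,cl,np.array(s[:3]),s[3])
  print(round(al,1),best)
E
```

```text
0.3 (-53, np.float64(1.9999999999999996), {'upper': (-53, -53), 'elbow': (75, -43), 'fore': (116, -1), 'wrist': (412, 218)}, array([-0.695,  0.801,  1.136]), array([ 649.38 , -388.196,  558.23 ]))
0.4 (-52, np.float64(0.4999999999999998), {'upper': (-52, 54), 'elbow': (-12, 47), 'fore': (77, 98), 'wrist': (359, 118)}, array([-0.781,  0.545,  1.393]), array([ 538.357, -368.602,  550.041]))
0.5 (-45, np.float64(0.6999999999999997), {'upper': (-45, 43), 'elbow': (10, 38), 'fore': (94, 92), 'wrist': (383, 115)}, array([-0.819,  0.572,  1.4  ]), array([ 532.399, -397.785,  539.654]))
0.6 (-39, np.float64(0.5999999999999996), {'upper': (-39, 55), 'elbow': (3, 51), 'fore': (96, 97), 'wrist': (381, 92)}, array([-0.849,  0.54 ,  1.46 ]), array([ 508.668, -400.166,  527.173]))
0.7 (-33, np.float64(0.5999999999999996), {'upper': (-33, 56), 'elbow': (8, 53), 'fore': (104, 95), 'wrist': (389, 78)}, array([-0.879,  0.535,  1.504]), array([ 492.978, -410.901,  512.721]))
0.8 (-27, np.float64(0.5999999999999996), {'upper': (-27, 57), 'elbow': (15, 55), 'fore': (112, 90), 'wrist': (398, 67)}, array([
[... 716 characters left out ...]
: (54, 47), 'fore': (145, 45), 'wrist': (416, 57)}, array([-0.989,  0.57 ,  1.756]), array([ 436.227, -449.726,  416.567]))
1.3 (-10, np.float64(0.4999999999999998), {'upper': (-10, 53), 'elbow': (49, 54), 'fore': (144, 30), 'wrist': (398, 42)}, array([-1.001,  0.551,  1.844]), array([ 417.986, -434.361,  393.905]))
1.4 (-9, np.float64(0.4999999999999998), {'upper': (-9, 46), 'elbow': (61, 47), 'fore': (153, 18), 'wrist': (399, 47)}, array([-1.01 ,  0.573,  1.9  ]), array([ 413.396, -436.868,  370.605]))
1.5 (-8, np.float64(0.4999999999999998), {'upper': (-8, 39), 'elbow': (74, 39), 'fore': (161, 6), 'wrist': (400, 52)}, array([-1.014,  0.599,  1.955]), array([ 410.871, -438.248,  346.899]))
```

```bash
python3 - <<'E'
from col import *
q1,q2,th=-1.314,.123,1.491
u=np.array([np.cos(q1),np.sin(q1),0]);v=np.array([-np.sin(q1),np.cos(q1),0]);k=np.array([0,0,1.])
E=h*k+lat*v+a*(np.sin(q2)*u+np.cos(q2)*k); f=np.sin(th)*u+np.cos(th)*k; n=np.cos(th)*u-np.sin(th)*k
vs=lambda X:(proj("scene",X)-60)*2
vt=lambda X:(proj("top",X)-[220,200])*2+[400,0]
for nm,X in(("E",E),("mid b",E+b/2*f),("G",E+b*f),("E+e n",E+e*n),("mid e-first",E+e*n+b/2*f),("w",E+e*n+b*f)): print(nm,X,vs(X),vt(X))
# optimise tilt
import itertools
R_={'upper':40,'elbow':55,'fore':50,'wrist':50}; O={'upper':55,'elbow':62,'fore':55,'wrist':55}
out=[]
for al in np.arange(.3,1.65,.1):
 for be in np.arange(0,2.2,.1):
  zt=np.array((np.sin(al)*np.cos(be),np.sin(al)*np.sin(be),-np.cos(al)));s=ik(np.array((620,-324,330))-8*np.array([zt[0],zt[1],0]),zt)
  if s is None: continue
  cl=clear(s,Lo=237); g=min(cl[n][0]+O[n]-R_[n] for n in O); l=min(cl[n][1]+O[n]-R_[n] for n in O)
  out.append((g,l,al,be,*s[:3],*s[3]))
out=np.array(out)
for al in np.arange(.6,1.65,.1):
  o=out[(abs(out[:,2]-al)<.01)&(out[:,1]>12)]; print(o[o[:,0].argmax()])
E
```

```text
E [130.384 -33.893 663.442] [168.741  36.755] [576.08  152.935]
mid b [ 174.791 -203.002  677.424] [237.852  46.421] [687.355  61.134]
G [ 219.198 -372.11   691.405] [323.803  58.896] [791.515 -25.781]
E+e n [132.475 -41.857 560.471] [178.065 111.154] [575.975 172.955]
mid e-first [ 176.882 -210.966  574.452] [246.26  128.411] [679.529  87.176]
w [ 221.289 -380.074  588.434] [330.423 149.964] [777.092   5.412]
[ -22.      59.       0.6      0.6     -0.856    0.538    1.462  504.94
 -402.717  527.173]
[ -16.      62.       0.7      0.6     -0.887    0.533    1.506  488.724
 -413.811  512.721]
[ -11.      56.       0.8      0.5     -0.913    0.5      1.577  464.567
 -408.914  496.443]
[  -6.      46.       0.9      0.5     -0.939    0.501    1.628  450.273
 -416.723  478.503]
[  -2.      40.       1.       0.5     -0.963    0.506    1.681  437.674
 -423.605  459.078]
[   2.      39.       1.1      0.5     -0.984    0.516    1.735  426.898
 -429.492  438.364]
[   5.      43.       1.2      0.5     -1.001    0.53     1.791  418.05
 -434.326  416.567]
[   7.      38.       1.3      0.5     -1.014    0.548    1.847  411.221
 -438.057  393.905]
[   8.      21.       1.4      0.4     -1.019    0.534    1.937  395.899
 -418.748  370.605]
[   9.      16.       1.5      0.5     -1.028    0.596    1.958  403.868
 -442.074  346.899]Traceback (most recent call last):
  File "<stdin>", line 20, in <module>
ValueError: attempt to get argmax of an empty sequence
```

```bash
python3 - <<'E'
from col import *
for X in((408,-260),(400,-330)):
  print(X,[ (z,proj("top",(*X,z)),proj("scene",(*X,z))) for z in (0,200,430,500)])
A=cv2.imread("pics/scene0.png")[100:310,220:320]; B=cv2.imread("pics/top0.png")[160:260,195:395]
A=cv2.resize(A,None,fx=2.6,fy=2.6,interpolation=cv2.INTER_CUBIC); B=cv2.resize(B,None,fx=2.6,fy=2.6,interpolation=cv2.INTER_CUBIC)
im=np.zeros((546,780,3),np.uint8); im[:,:260]=A; im[:260,260:]=B
cv2.imwrite("pics/lamp.png",cv2.convertScaleAbs(im,alpha=1.4))
E
```

```text
(408, -260) [(0, array([319.307, 239.657]), array([269.075, 293.996])), (200, array([324.066, 218.551]), array([270.069, 240.117])), (430, array([330.831, 188.335]), array([271.399, 168.765])), (500, array([333.239, 177.518]), array([271.848, 144.871]))]
(400, -330) [(0, array([336.953, 234.28 ]), array([277.369, 306.848])), (200, array([343.441, 212.75 ]), array([278.982, 251.693])), (430, array([352.64 , 181.991]), array([281.104, 178.054])), (500, array([355.908, 170.999]), array([281.81 , 153.252]))]
```

View pics/lamp.png

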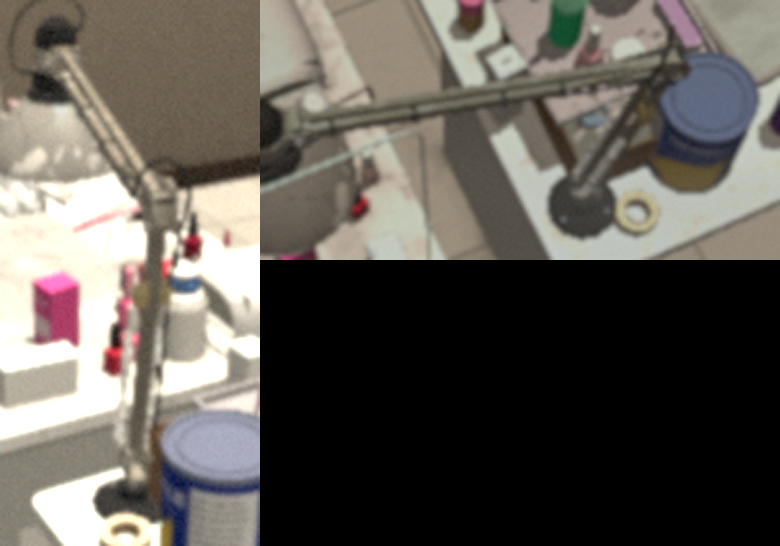

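The lamp's elbow is at about (400,-333,440). With the tool upright, the upper arm would cross the guard. I'll make a small sideways tilt here to find how joint 4 works.

```bash
python3 - <<'E'
from h import *
s=env.state(); w,x,y,z=s["tool_rot"]; M=R.from_quat([x,y,z,w]).as_matrix()
q=s["q"][0]; u=np.array([np.cos(q),np.sin(q),0]);v=np.array([-np.sin(q),np.cos(q),0])
print("tool z",M[:,2]," tip moves toward", np.cross(u,M[:,2])@v); print("u in tool",M.T@u)
E
```

```text
tool z [ 0.07512767 -0.28434613 -0.95577357]  tip moves toward 0.9557735677467566
u in tool [-0.59393025 -0.74883265  0.29410292]
```

step_arm(xyz=[[0,0,0],[0,0,0],[0,0,0],[0,0,0]], rotation=[[-0.074,-0.094,0.037],[-0.148,-0.187,0.074],[-0.148,-0.187,0.074],[-0.148,-0.187,0.074]])

```text
clock: 4.45
tool_pos: [238.7, -448.4, 360.0]
tool_rot: [0.176, 0.22, 0.956, -0.078]
wrist_force: [0.2, 0.3, 0.1]
opening: 0.2
grip_force: 0.0
```

```bash
python3 - <<'E'
from col import *
s=env.state(); print(s["clock"],s["q"],s["tool_pos"],s["tool_rot"],s["joint_efforts"])
w,x,y,z=s["tool_rot"]; M=R.from_quat([x,y,z,w]).as_matrix()
r=ik(s["tool_pos"],M[:,2]); print("pred q1,q2,th",r, "meas th",s["q"][1]+s["q"][2])
# test J4-axis hypotheses: tool dir in arm frame
q=s["q"]; u=np.array([np.cos(q[0]),np.sin(q[0]),0]);v=np.array([-np.sin(q[0]),np.cos(q[0]),0]);k=np.array([0,0,1])
th=q[1]+q[2]
for o in (0,.286):
    f=np.sin(th+o)*u+np.cos(th+o)*k; n=np.cos(th+o)*u-np.sin(th+o)*k; g=q[4]-o
    for sg in(1,-1): print(o,sg,np.cos(g)*f+np.sin(g)*(np.cos(q[3])*n+sg*np.sin(q[3])*v),M[:,2])
E
```

```text
4.45 [-1.449  0.104  1.411  0.282  1.36  -2.589] [ 238.651 -448.403  359.984] [ 0.176  0.22   0.956 -0.078] [ -0.697 -30.933 -25.062   0.784  -0.729  -0.005]
pred q1,q2,th (np.float64(-1.4491100816052174), np.float64(0.1035761377709491), np.float64(1.514468091526507), array([ 166.593, -394.284,  581.235])) meas th 1.514706253278642
0 1 [ 0.302 -0.227 -0.926] [ 0.302 -0.227 -0.926]
0 -1 [-0.238 -0.293 -0.926] [ 0.302 -0.227 -0.926]
0.286 1 [ 0.276 -0.24  -0.931] [ 0.302 -0.227 -0.926]
0.286 -1 [-0.21  -0.299 -0.931] [ 0.302 -0.227 -0.926]
```

```bash
python3 - <<'E'
from col import *
q1,q2=-1.314,.123
u=np.array([np.cos(q1),np.sin(q1),0]);v=np.array([-np.sin(q1),np.cos(q1),0]);k=np.array([0,0,1.])
S=h*k+240*v; d=np.sin(q2)*u+np.cos(q2)*k
E=h*k+lat*v+a*d; w=np.array([221.3,-380.1,588.4])
def prof(n,P0,D,f):
    X=P0+D*f; o=globals()['P'][n]["origin"]; view=(X-o)/np.linalg.norm(X-o)
    t=np.cross(view,D/np.linalg.norm(D)); t/=np.linalg.norm(t)
    im=cv2.cvtColor(cv2.imread(f"pics/now_{n}.png"),cv2.COLOR_BGR2LAB).astype(np.float32)
    T=np.arange(-80,81,8); px=np.array([proj(n,X+t*m) for m in T],np.float32)
    val=cv2.remap(im,px[:,0][None],px[:,1][None],1)[0]
    print(n,f,px[10]); print("  L",val[:,0].astype(int)); print("  b",val[:,2].astype(int))
for f in(.35,.5,.6): prof("scene",S,a*d,f)
for f in(.5,.65): prof("top",S,a*d,f)
for f in(.5,.7,.85): prof("top",E,w-E,f)
E
```

```text
scene 0.35 [181.204 178.926]
  L [150 184 207 201 121  80  77  78  82  85  88  88  85  84  88 182 229 231
 233 232 237]
  b [134 137 137 138 134 135 135 135 134 135 136 135 136 135 135 137 136 136
 136 136 135]
scene 0.5 [181.301 156.503]
  L [ 81  68 108 110 125  83  77  79  79  82  85  87  86  84  82 114 110  95
  80  62  54]
  b [136 135 134 133 134 134 135 135 135 135 135 135 136 136 135 135 134 135
 135 135 136]
scene 0.6 [181.398 140.882]
  L [68 95 86 88 89 75 78 78 79 81 77 79 78 77 75 53 43 41 42 46 53]
  b [133 134 136 135 134 134 134 134 134 135 135 135 135 135 134 136 135 136
 135 137 138]
top 0.5 [265.599 278.865]
  L [112  69 135 154 154 113  48  51  52  53  51  50  49  47  45  44  83  58
  60  70  78]
  b [133 131 129 131 131 130 133 133 133 133 133 133 133 132 132 133 134 133
 134 135 135]
top 0.65 [268.103 268.155]
  L [142 153 153 154 155 110  49  52  53  51  51  47  54  66  75  82  87  93
  97 101 106]
  b [130 131 131 131 131 132 133 133 133 133 133 133 133 135 135 136 136 138
 138 138 138]
top 0.5 [361.655 237.312]
  L [ 86  47  35  37  59  86 100 106 109 111 111 111 109 103 100  92  80  90
 109 109 109]
  b [133 136 129 129 144 135 138 138 139 139 139 139 139 138 138 136 136 135
 136 136 136]
top 0.7 [381.179 222.946]
  L [ 84  82  83 124 125  81 100 109 114 118 122 121 115 104  97  90 111 105
  62 107 108]
  b [117 117 117 138 140 136 138 139 139 139 139 140 139 138 137 136 138 138
 133 136 136]
top 0.85 [395.144 212.633]
  L [ 74  75  97 127 113  42  45  59  54  50  51  53  57  49  37 104 127 105
  63 106 106]
  b [119 118 126 140 138 132 133 132 132 131 132 133 134 132 131 137 140 138
 133 135 136]
```

```bash
cat > opt.py <<'E'
from col import *
PT=np.array([620,-324.])
def pts(p,q,n=40): return p+(q-p)*np.linspace(0,1,n)[:,None]
lampE=np.array([400,-333,440.])
OBS=[(pts(lampE,np.array([464,79,487.])),12),(pts(np.array([408,-260,0.]),lampE),12),(lampE[None],16)]
CY=[((426,-437),52,205),((657,-433),37,254),((559,-331),20,236),((541,-383),26,166)]
def full(s,tcp,zt,Lo=239,slope=False):
    q1,q2,th,w=s;u=np.array([np.cos(q1),np.sin(q1),0]);v=np.array([-np.sin(q1),np.cos(q1),0]);k=np.array([0,0,1.])
    S=h*k+Lo*v;E=S+a*(np.sin(q2)*u+np.cos(q2)*k);F=E+(lat-Lo)*v
    J=v*0 # j5 axis approx along lateral
    parts=dict(upper=(pts(S,E),40.5),elbow=(pts(E+5*v,E+(110-Lo)*v),54),fore=(pts(F,w),46),tool=(pts(w,tcp-90*zt),45),body=(pts(tcp-90*zt,tcp-75*zt,5),48),fing=(pts(tcp-54*zt,tcp+15*zt,10),15))
    o={}
    for n,(X,r) in parts.items():
        g=np.linalg.norm(X-np.clip(X,gb[0],gb[1]),axis=1).min()-r
        l=min(np.linalg.norm(X[:,None]-O[None],axis=2).min()-rr for O,rr in OBS)-r
        c_=1e3
        for (cx,cy),R0,z in CY:
            dh=np.maximum(np.hypot(X[:,0]-cx,X[:,1]-cy)-R0,0); dv=np.maximum(X[:,2]-z,0); c_=min(c_,np.hypot(dh,dv).min()-r)
        o[n]=(g,l,c_)
    return o
def q45(s,zt):
    q1,q2,th,_=s;f=np.array([np.sin(th)*np.cos(q1),np.sin(th)*np.sin(q1),np.cos(th)]);n=np.array([np.cos(th)*np.cos(q1),np.cos(th)*np.sin(q1),-np.sin(th)]);v=np.array([-np.sin(q1),np.cos(q1),0])
    return np.arctan2(zt@v,zt@n),np.arccos(zt@f)
def tcpz(al): # tcp height when the finger underside is on the pressed head (z 306)
    return 306+19*np.cos(al)+12*np.sin(al)
E
python3 - <<'E'
from opt import *
out=[]
for dz in(0,):
 for al in np.arange(.6,1.6,.05):
  best=None
  for be in np.arange(0,1.6,.1):
   zt=np.array((np.sin(al)*np.cos(be),np.sin(al)*np.sin(be),-np.cos(al)))
   tcp=np.array([*(PT-7*zt[:2]/np.sin(al)),tcpz(al)]); s=ik(tcp,zt)
   if s is None: continue
   o=full(s,tcp,zt); m=min(min(x) for x in o.values())
   if best is None or m>best[0]: best=(m,be,np.array(s[:3]),q45(s,zt),{n:np.round(x).astype(int).tolist() for n,x in o.items()})
  print(round(al,2),best)
E
```

```text
0.6 (np.float64(-24.111095230810967), np.float64(0.7000000000000001), array([-0.861,  0.565,  1.445]), (np.float64(0.6032941902902434), np.float64(1.6691265146555712)), {'upper': [-24, 61, 407], 'elbow': [26, 67, 411], 'fore': [114, 48, 247], 'tool': [399, 93, 120], 'body': [395, 118, 105], 'fing': [426, 165, 76]})
0.65 (np.float64(-20.726044858859595), np.float64(0.7000000000000001), array([-0.876,  0.563,  1.466]), (np.float64(0.6528802615357356), np.float64(1.657839103930053)), {'upper': [-21, 62, 404], 'elbow': [30, 68, 409], 'fore': [118, 42, 243], 'tool': [400, 89, 118], 'body': [396, 116, 104], 'fing': [426, 163, 76]})
0.7 (np.float64(-18.12968768639801), np.float64(0.6000000000000001), array([-0.89 ,  0.532,  1.511]), (np.float64(0.6972739560483757), np.float64(1.5646184389259619)), {'upper': [-18, 72, 414], 'elbow': [20, 81, 423], 'fore': [116, 35, 243], 'tool': [394, 73, 116], 'body': [390, 109, 102], 'fing': [423, 159, 77]})
0.75 (np.float64(-15.206796611580057), np.float64(0.7000000000000001), array([-0.905,  0.564,  1.509]), (np.float64(0.7516410492678316), np.float64(1.
[... 4385 characters left out ...]
: [74, 77, 391], 'fore': [161, -7, 98], 'tool': [375, 34, 52], 'body': [374, 77, 46], 'fing': [411, 139, 73]})
1.5 (np.float64(-4.33984311877218), np.float64(0.4), array([-1.022,  0.575,  2.019]), (np.float64(1.5709439824380578), np.float64(1.4063756496512276)), {'upper': [6, 61, 372], 'elbow': [81, 72, 383], 'fore': [166, -4, 85], 'tool': [375, 35, 47], 'body': [374, 77, 41], 'fing': [411, 138, 71]})
1.55 (np.float64(-3.334397077505159), np.float64(0.4), array([-1.023,  0.591,  2.049]), (np.float64(1.6204373430272405), np.float64(1.4302398893787536)), {'upper': [6, 56, 365], 'elbow': [88, 66, 375], 'fore': [171, -3, 72], 'tool': [375, 37, 42], 'body': [374, 77, 36], 'fing': [411, 138, 68]})
```

```bash
python3 - <<'E'
from opt import *
for al in np.arange(1.5,2.1,.1):
  best=None
  for be in np.arange(0,1.2,.05):
   zt=np.array((np.sin(al)*np.cos(be),np.sin(al)*np.sin(be),-np.cos(al)))
   tcp=np.array([*(PT-7*zt[:2]/np.sin(al)),318+ (10 if al>1.7 else 0)]); s=ik(tcp,zt)
   if s is None: continue
   o=full(s,tcp,zt); m=min(min(x) for x in o.values())
   if best is None or m>best[0]: best=(m,be,np.array(s[:3]),s[3],q45(s,zt),{n:np.round(x).astype(int).tolist() for n,x in o.items()})
  print(round(al,2),best)
E
```

```text
1.5 (np.float64(-4.317066799397381), np.float64(0.4), array([-1.022,  0.576,  2.022]), array([ 394.062, -419.525,  334.899]), (np.float64(1.5714505705830928), np.float64(1.4063768738493443)), {'upper': [6, 61, 371], 'elbow': [82, 71, 382], 'fore': [166, -4, 84], 'tool': [375, 35, 46], 'body': [374, 77, 40], 'fing': [411, 138, 70]})
1.6 (np.float64(-2.010141961813815), np.float64(0.5), array([-1.027,  0.64 ,  2.038]), array([ 404.292, -441.842,  311.024]), (np.float64(1.6165130697311723), np.float64(1.5450785511112457)), {'upper': [7, 41, 345], 'elbow': [110, 48, 350], 'fore': [186, -2, 60], 'tool': [386, 57, 39], 'body': [383, 85, 33], 'fing': [417, 142, 65]})
1.7 (np.float64(-2.97407411596388), np.float64(0.45), array([-1.022,  0.643,  2.088]), array([ 400.373, -430.092,  297.219]), (np.float64(1.731635907097298), np.float64(1.5498645809924734)), {'upper': [6, 40, 345], 'elbow': [109, 46, 349], 'fore': [185, -3, 46], 'tool': [381, 49, 39], 'body': [378, 81, 35], 'fing': [414, 140, 70]})
1.8 (np.float64(-5.33875420313413), np.float64(0.45), array([-1.015,  0.677,  2.137]), array([ 40
[... 545 characters left out ...]
'fing': [415, 143, 60]})
2.0 (np.float64(-21.216382712418856), np.float64(0.25), array([-0.97 ,  0.705,  2.3  ]), array([ 402.74 , -379.476,  228.583]), (np.float64(2.1167283444623717), np.float64(1.6150540915002218)), {'upper': [-3, 15, 326], 'elbow': [118, 18, 322], 'fore': [187, -21, -20], 'tool': [350, 19, -19], 'body': [361, 76, 7], 'fing': [404, 138, 55]})
2.1 (np.float64(-31.79431348985294), np.float64(0.2), array([-0.943,  0.738,  2.352]), array([ 411.03 , -366.36 ,  207.392]), (np.float64(2.231638989336158), np.float64(1.6719581100647676)), {'upper': [-8, 1, 315], 'elbow': [123, 3, 308], 'fore': [188, -32, -26], 'tool': [340, 13, -25], 'body': [358, 78, -1], 'fing': [402, 140, 50]})
```

```bash
cat > plan.py <<'E'
from opt import *
from scipy.spatial.transform import Slerp
def M_of(q): w,x,y,z=q; return R.from_quat([x,y,z,w]).as_matrix()
rz=lambda t:R.from_euler('z',t).as_matrix(); ry=lambda t:R.from_euler('y',t).as_matrix()
def chain(q): return rz(q[0])@ry(q[1]+q[2])@rz(q[3])@ry(q[4])@rz(q[5])
st=env.state(); C=chain(st["q"]).T@M_of(st["tool_rot"])
def fullik(tcp,M):
    zt=M[:,2]; s=ik(tcp,zt)
    if s is None: return None
    q4,q5=q45(s,zt); B=rz(s[0])@ry(s[2])@rz(q4)@ry(q5); G=B.T@M@C.T
    return s,np.array([s[0],s[1],s[2]-s[1],q4,q5,np.arctan2(G[1,0],G[0,0])])
def pose(al,be,roll=0): # roll 0: tool y horizontal
    zt=np.array((np.sin(al)*np.cos(be),np.sin(al)*np.sin(be),-np.cos(al))); y=np.array([-np.sin(be),np.cos(be),0]); x=np.cross(y,zt)
    return np.column_stack([x,y,zt])@rz(roll)
def path(P0,M0,wps,show=True):
    """wps: list of (tcp,M). rows relative to each segment's start."""
    for i,(p,M) in enumerate(wps):
        rv=R.from_matrix(M0.T@M).as_rotvec(); dl=M0.T@(np.array(p)-P0)
        print(f"-- leg {i} xyz",dl.round(1),"rot",rv.round(3),"angle",round(np.linalg.norm(rv),2))
        worst=None
        for t in np.linspace(0,1,9):
            Mt=M0@R.from_rotvec(rv*t).as_matrix(); pt=P0+(np.array(p)-P0)*t; r=fullik(pt,Mt)
            if r is None: print("   unreachable",t); continue
            o=full(r[0],pt,Mt[:,2]); fl=[(round(x),n,'glo'[j]) for n,v in o.items() for j,x in enumerate(v)]; print("  ",round(t,2),r[1].round(2),sorted(fl)[:4])
        P0,M0=np.array(p,float),M
E
python3 - <<'E'
from plan import *
print("C",C.round(3)); P0=st["tool_pos"];M0=M_of(st["tool_rot"]); print(fullik(P0,M0)[1],st["q"])
for roll in(0,np.pi/2,np.pi,-np.pi/2):
  for al,be,p in((.6,.6,(434,-382,440)),(1.3,.55,(613,-328,340)),(1.57,.5,(613,-328,340))):
    r=fullik(np.array(p),pose(al,be,roll)); print(round(roll,2),al,r[1].round(2))
path(P0,M0,[((300,-460,400),pose(.5,.2,0)),((434,-382,440),pose(.6,.6,0)),((400,-333,440),pose(.6,.6,0))])
E
```

```text
C [[ 0. -1. -0.]
 [ 1.  0. -0.]
 [ 0. -0.  1.]]
[-1.449  0.104  1.411  0.282  1.36  -2.589] [-1.449  0.104  1.411  0.282  1.36  -2.589]
0 0.6 [-1.17  0.35  0.93  0.63  1.92 -3.13]
0 1.3 [-1.02  0.56  1.25  1.31  1.5   2.92]
0 1.57 [-1.03  0.6   1.37  1.59  1.53  2.74]
1.57 0.6 [-1.17  0.35  0.93  0.63  1.92 -1.56]
1.57 1.3 [-1.02  0.56  1.25  1.31  1.5  -1.8 ]
1.57 1.57 [-1.03  0.6   1.37  1.59  1.53 -1.97]
3.14 0.6 [-1.17  0.35  0.93  0.63  1.92  0.01]
3.14 1.3 [-1.02  0.56  1.25  1.31  1.5  -0.23]
3.14 1.57 [-1.03  0.6   1.37  1.59  1.53 -0.4 ]
-1.57 0.6 [-1.17  0.35  0.93  0.63  1.92  1.58]
-1.57 1.3 [-1.02  0.56  1.25  1.31  1.5   1.34]
-1.57 1.57 [-1.03  0.6   1.37  1.59  1.53  1.17]
-- leg 0 xyz [-71.   14.3 -15.9] rot [-0.347 -0.139 -0.574] angle 0.68
   0.0 [-1.45  0.1   1.41  0.28  1.36 -2.59] [(33, 'elbow', 'g'), (47, 'upper', 'g'), (145, 'body', 'l'), (150, 'tool', 'l')]
   0.12 [-1.45  0.12  1.38  0.32  1.4  -2.67] [(36, 'elbow', 'g'), (47, 'upper', 'g'), (142, 'body', 'l'), (148, 'tool', 'l')]
   0.25 [-1.45  0.13  1.35  0.35  1.45 -2.74] [(40, 'elbow', 'g'), (47, 'upper
[... 2485 characters left out ...]
(6, 'fing', 'l'), (20, 'body', 'l'), (22, 'elbow', 'g'), (27, 'upper', 'g')]
   0.5 [-1.18  0.29  1.02  0.62  1.91  3.12] [(-1, 'fing', 'l'), (17, 'body', 'l'), (19, 'elbow', 'g'), (28, 'upper', 'g')]
   0.62 [-1.18  0.27  1.04  0.62  1.9   3.12] [(-9, 'fing', 'l'), (14, 'body', 'l'), (16, 'elbow', 'g'), (28, 'upper', 'g')]
   0.75 [-1.19  0.26  1.06  0.62  1.9   3.11] [(-16, 'fing', 'l'), (12, 'body', 'l'), (14, 'elbow', 'g'), (28, 'upper', 'g')]
   0.88 [-1.19  0.24  1.08  0.62  1.9   3.1 ] [(-24, 'fing', 'l'), (11, 'body', 'l'), (12, 'elbow', 'g'), (29, 'tool', 'l')]
   1.0 [-1.19  0.23  1.1   0.62  1.89  3.1 ] [(-31, 'fing', 'l'), (11, 'body', 'l'), (11, 'elbow', 'g'), (29, 'tool', 'l')]
```

```bash
python3 - <<'E'
from plan import *
P0=st["tool_pos"];M0=M_of(st["tool_rot"])
Mt=pose(.5,.2,np.pi); rv=R.from_matrix(M0.T@Mt).as_rotvec(); print(rv)
Mh=M0@R.from_rotvec(rv/2).as_matrix()
path(P0,M0,[((270,-455,380),Mh),((300,-460,400),Mt),((434,-382,440),pose(.6,.6,np.pi)),((400,-333,440),pose(.6,.6,np.pi))])
E
```

```text
[-0.183  0.456  2.524]
-- leg 0 xyz [-36.4   6.7  -7.6] rot [-0.091  0.228  1.262] angle 1.29
   0.0 [-1.45  0.1   1.41  0.28  1.36 -2.59] [(33, 'elbow', 'g'), (47, 'upper', 'g'), (145, 'body', 'l'), (150, 'tool', 'l')]
   0.12 [-1.43  0.12  1.38  0.26  1.4  -2.41] [(33, 'elbow', 'g'), (47, 'upper', 'g'), (141, 'body', 'l'), (147, 'tool', 'l')]
   0.25 [-1.42  0.13  1.35  0.25  1.44 -2.23] [(34, 'elbow', 'g'), (46, 'upper', 'g'), (138, 'body', 'l'), (144, 'tool', 'l')]
   0.38 [-1.41  0.15  1.32  0.24  1.48 -2.06] [(35, 'elbow', 'g'), (46, 'upper', 'g'), (136, 'body', 'l'), (142, 'tool', 'l')]
   0.5 [-1.4   0.17  1.28  0.23  1.52 -1.89] [(38, 'elbow', 'g'), (45, 'upper', 'g'), (134, 'body', 'l'), (140, 'tool', 'l')]
   0.62 [-1.39  0.18  1.25  0.24  1.57 -1.72] [(41, 'elbow', 'g'), (45, 'upper', 'g'), (133, 'body', 'l'), (139, 'tool', 'l')]
   0.75 [-1.39  0.2   1.23  0.25  1.61 -1.56] [(44, 'elbow', 'g'), (45, 'upper', 'g'), (132, 'body', 'l'), (138, 'tool', 'l')]
   0.88 [-1.39  0.21  1.2   0.26  1.64 -1.39] [(45, 'upper', 'g'), (49, 'elbow', 'g'), (131, 'body', 'l'), (138, 'tool'
[... 3025 characters left out ...]
(6, 'fing', 'l'), (20, 'body', 'l'), (22, 'elbow', 'g'), (27, 'upper', 'g')]
   0.5 [-1.18  0.29  1.02  0.62  1.91 -0.02] [(-1, 'fing', 'l'), (17, 'body', 'l'), (19, 'elbow', 'g'), (28, 'upper', 'g')]
   0.62 [-1.18  0.27  1.04  0.62  1.9  -0.03] [(-9, 'fing', 'l'), (14, 'body', 'l'), (16, 'elbow', 'g'), (28, 'upper', 'g')]
   0.75 [-1.19  0.26  1.06  0.62  1.9  -0.03] [(-16, 'fing', 'l'), (12, 'body', 'l'), (14, 'elbow', 'g'), (28, 'upper', 'g')]
   0.88 [-1.19  0.24  1.08  0.62  1.9  -0.04] [(-24, 'fing', 'l'), (11, 'body', 'l'), (12, 'elbow', 'g'), (29, 'tool', 'l')]
   1.0 [-1.19  0.23  1.1   0.62  1.89 -0.04] [(-31, 'fing', 'l'), (11, 'body', 'l'), (11, 'elbow', 'g'), (29, 'tool', 'l')]
```

step_arm(xyz=[[-5,1,-1],[-10,2,-2],[-15,3,-3],[-20,4,-4],[-25,5,-5],[-30,6,-6],[-36,7,-8],[-36,7,-8]], rotation=[[-0.013,0.032,0.18],[-0.026,0.065,0.36],[-0.039,0.097,0.54],[-0.052,0.13,0.72],[-0.065,0.162,0.9],[-0.078,0.195,1.08],[-0.091,0.228,1.262],[-0.091,0.228,1.262]])

```text
clock: 5.45
tool_pos: [270.2, -454.5, 380.2]
tool_rot: [0.095, 0.739, 0.659, 0.105]
wrist_force: [-0.8, -0.5, -0.0]
opening: 0.5
grip_force: 0.0
```

step_arm(xyz=[[0,5,-2],[0,10,-3],[0,15,-5],[0,20,-6],[-1,25,-8],[-1,30,-9],[-1,35,-11],[-1,35,-11]], rotation=[[-0.013,0.032,0.18],[-0.026,0.065,0.36],[-0.039,0.097,0.54],[-0.052,0.13,0.72],[-0.065,0.162,0.9],[-0.078,0.195,1.08],[-0.091,0.228,1.262],[-0.091,0.228,1.262]])

```text
clock: 6.45
tool_pos: [299.8, -459.1, 400.5]
tool_rot: [-0.024, 0.964, 0.099, 0.246]
wrist_force: [-0.2, 0.7, 0.6]
opening: 0.3
grip_force: 0.0
```

step_arm(xyz=[[37,-12,9],[74,-25,18],[111,-37,26],[148,-50,35],[148,-50,35],[148,-50,35]], rotation=[[0.052,0.025,-0.085],[0.104,0.05,-0.17],[0.157,0.074,-0.256],[0.209,0.099,-0.341],[0.209,0.099,-0.341],[0.209,0.099,-0.341]])

```text
clock: 7.2
tool_pos: [433.2, -381.3, 440.7]
tool_rot: [-0.087, 0.912, 0.283, 0.283]
wrist_force: [-0.1, -0.4, -0.1]
opening: -0.2
grip_force: 0.0
```

step_arm(xyz=[[0,-10,0],[0,-15,0],[0,-18,0],[0,-21,0],[0,-23,0],[0,-25,0]], rotation=[[0,0,0],[0,0,0],[0,0,0],[0,0,0],[0,0,0],[0,0,0]])

```text
clock: 7.95
tool_pos: [419.3, -360.6, 441.0]
tool_rot: [-0.087, 0.912, 0.282, 0.283]
wrist_force: [-0.5, 0.0, -0.4]
opening: 0.2
grip_force: 0.0
```

step_arm(xyz=[[0,-2,0],[0,-4,0],[0,-5,0],[0,-6,0],[0,-7,0],[0,-8,0],[0,-9,0],[0,-10,0]], rotation=[[0,0,0],[0,0,0],[0,0,0],[0,0,0],[0,0,0],[0,0,0],[0,0,0],[0,0,0]])

```text
clock: 8.95
tool_pos: [413.7, -352.3, 441.1]
tool_rot: [-0.087, 0.912, 0.282, 0.283]
wrist_force: [-0.3, 0.1, -0.9]
opening: -0.3
grip_force: 0.0
```

step_arm(xyz=[[0,-2,0],[0,-4,0],[0,-6,0],[0,-8,0],[0,-10,0],[0,-12,0],[0,-14,0],[0,-15,0]], rotation=[[0,0,0],[0,0,0],[0,0,0],[0,0,0],[0,0,0],[0,0,0],[0,0,0],[0,0,0]])

```text
clock: 9.95
tool_pos: [405.2, -339.8, 441.1]
tool_rot: [-0.087, 0.912, 0.282, 0.283]
wrist_force: [-0.1, -0.1, 0.1]
opening: -0.0
grip_force: 0.0
```

No force with the fingers right at the lamp elbow's place, so the lamp does not block the arm. Next I'll plan a lying tool that approaches from the right and keeps the upper arm off the guard.

```bash
python3 - <<'E'
from plan import *
import opt
opt.OBS[:]=[(np.array([[0,0,-2000.]]),1)]
P0=st["tool_pos"];M0=M_of(st["tool_rot"])
A=pose(1.57,.5,np.pi)
for be in(.4,.5,.6,.7):
  for al in (1.4,1.57):
    zt=pose(al,be)[:,2]; t=np.array([616,-327,330.]);s=ik(t,zt);o=full(s,t,zt);print(al,be,[(n,np.round(x).astype(int)) for n,x in o.items() if n in("upper","elbow","tool","body","fore")])
path(P0,M0,[((434,-382,440),M0),((540,-400,400),A),((616,-327,370),A),((616,-327,340),A)])
E
```

```text
1.4 0.4 [('upper', array([   4, 2102,  387])), ('elbow', array([  62, 2554,  403])), ('fore', array([ 153, 2393,  120])), ('tool', array([ 376, 2386,   66])), ('body', array([ 375, 2383,   59]))]
1.57 0.4 [('upper', array([   5, 2102,  368])), ('elbow', array([  84, 2543,  378])), ('fore', array([ 168, 2354,   79])), ('tool', array([ 376, 2355,   51])), ('body', array([ 375, 2369,   46]))]
1.4 0.5 [('upper', array([   5, 2102,  374])), ('elbow', array([  79, 2546,  385])), ('fore', array([ 164, 2399,  120])), ('tool', array([ 387, 2388,   67])), ('body', array([ 384, 2385,   59]))]
1.57 0.5 [('upper', array([   6, 2102,  355])), ('elbow', array([ 100, 2534,  362])), ('fore', array([ 178, 2359,   79])), ('tool', array([ 387, 2360,   52])), ('body', array([ 384, 2371,   47]))]
1.4 0.6 [('upper', array([   5, 2102,  359])), ('elbow', array([  94, 2537,  367])), ('fore', array([ 174, 2404,  120])), ('tool', array([ 396, 2391,   68])), ('body', array([ 392, 2387,   60]))]
1.57 0.6 [('upper', array([   6, 2102,  341])), ('elbow', array([ 114, 2525,  344])), ('fore', array([ 188, 2365,   79
[... 4540 characters left out ...]
0.36] [(6, 'upper', 'g'), (76, 'body', 'o'), (80, 'tool', 'o'), (85, 'elbow', 'g')]
   0.5 [-1.02  0.59  1.35  1.59  1.53 -0.37] [(6, 'upper', 'g'), (72, 'body', 'o'), (77, 'tool', 'o'), (87, 'elbow', 'g')]
   0.62 [-1.02  0.59  1.35  1.59  1.53 -0.38] [(6, 'upper', 'g'), (68, 'body', 'o'), (73, 'tool', 'o'), (89, 'elbow', 'g')]
   0.75 [-1.02  0.6   1.36  1.59  1.53 -0.38] [(6, 'upper', 'g'), (64, 'body', 'o'), (69, 'tool', 'o'), (91, 'elbow', 'g')]
   0.88 [-1.02  0.6   1.36  1.59  1.53 -0.39] [(6, 'upper', 'g'), (61, 'body', 'o'), (66, 'tool', 'o'), (93, 'elbow', 'g')]
   1.0 [-1.02  0.61  1.37  1.59  1.53 -0.4 ] [(6, 'upper', 'g'), (57, 'body', 'o'), (62, 'tool', 'o'), (89, 'fing', 'o')]
```

step_arm(xyz=[[-1,26,0],[-1,51,1],[-1,51,1]], rotation=[[0,0,0],[0,0,0],[0,0,0]])

```text
clock: 10.32
tool_pos: [434.2, -383.0, 438.6]
tool_rot: [-0.088, 0.912, 0.282, 0.283]
wrist_force: [-0.1, -1.0, 0.6]
opening: 0.3
grip_force: 0.0
```

step_arm(xyz=[[7,12,13],[14,25,26],[21,37,39],[28,50,52],[35,62,65],[41,75,77],[41,75,77],[41,75,77]], rotation=[[-0.015,0.161,0.008],[-0.031,0.322,0.016],[-0.046,0.483,0.024],[-0.061,0.645,0.033],[-0.077,0.806,0.041],[-0.092,0.967,0.049],[-0.092,0.967,0.049],[-0.092,0.967,0.049]])

```text
clock: 11.32
tool_pos: [539.6, -400.0, 400.9]
tool_rot: [-0.174, 0.686, 0.177, 0.684]
wrist_force: [-0.3, -0.1, -0.1]
opening: -0.0
grip_force: 0.0
```

```bash
python3 - <<'E'
from plan import *
import opt
opt.OBS[:]=[(np.array([[0,0,-2000.]]),1)]
print(st["joint_efforts"].round(1),st["clock"],st["tool_pos"],st["q"].round(3))
path(st["tool_pos"],M_of(st["tool_rot"]),[((597,-345,370),pose(1.57,.5,np.pi)),((616,-327,370),pose(1.57,.5,np.pi))])
E
```

```text
[  0.2 -50.1 -20.5   2.7   0.7  -0. ] 11.325 [ 539.648 -400.026  400.924] [-1.194  0.557  1.255  1.537  1.69  -0.247]
-- leg 0 xyz [-30.6 -20.9  76.8] rot [-0.     0.003  0.003] angle 0.0
   0.0 [-1.19  0.56  1.26  1.54  1.69 -0.25] [(29, 'upper', 'g'), (130, 'elbow', 'g'), (148, 'body', 'o'), (150, 'fing', 'o')]
   0.12 [-1.18  0.56  1.27  1.54  1.67 -0.26] [(27, 'upper', 'g'), (126, 'elbow', 'g'), (144, 'body', 'o'), (145, 'fing', 'o')]
   0.25 [-1.16  0.56  1.28  1.54  1.66 -0.27] [(26, 'upper', 'g'), (121, 'elbow', 'g'), (136, 'body', 'o'), (140, 'fing', 'o')]
   0.38 [-1.15  0.56  1.29  1.55  1.64 -0.28] [(24, 'upper', 'g'), (116, 'elbow', 'g'), (128, 'body', 'o'), (135, 'fing', 'o')]
   0.5 [-1.13  0.56  1.3   1.55  1.63 -0.29] [(22, 'upper', 'g'), (112, 'elbow', 'g'), (120, 'body', 'o'), (129, 'tool', 'o')]
   0.62 [-1.12  0.56  1.31  1.56  1.61 -0.3 ] [(20, 'upper', 'g'), (107, 'elbow', 'g'), (112, 'body', 'o'), (121, 'tool', 'o')]
   0.75 [-1.1   0.57  1.31  1.56  1.6  -0.31] [(17, 'upper', 'g'), (103, 'elbow', 'g'), (105, 'body', 'o'), (113, 'tool', 'o')]
   0.88 [-1.08  0.
[... 703 characters left out ...]
33] [(10, 'upper', 'g'), (89, 'body', 'o'), (89, 'elbow', 'g'), (95, 'tool', 'o')]
   0.5 [-1.05  0.57  1.33  1.58  1.55 -0.33] [(9, 'upper', 'g'), (87, 'elbow', 'g'), (88, 'body', 'o'), (94, 'tool', 'o')]
   0.62 [-1.04  0.57  1.33  1.58  1.54 -0.33] [(8, 'upper', 'g'), (86, 'elbow', 'g'), (88, 'body', 'o'), (93, 'tool', 'o')]
   0.75 [-1.03  0.57  1.33  1.58  1.54 -0.33] [(8, 'upper', 'g'), (84, 'elbow', 'g'), (87, 'body', 'o'), (93, 'tool', 'o')]
   0.88 [-1.03  0.57  1.33  1.58  1.53 -0.33] [(7, 'upper', 'g'), (82, 'elbow', 'g'), (87, 'body', 'o'), (92, 'tool', 'o')]
   1.0 [-1.02  0.57  1.33  1.59  1.53 -0.33] [(6, 'upper', 'g'), (80, 'elbow', 'g'), (87, 'body', 'o'), (91, 'tool', 'o')]
```

step_arm(xyz=[[-10,-7,26],[-20,-14,51],[-31,-21,77],[-31,-21,77]], rotation=[[0,0,0],[0,0,0],[0,0,0],[0,0,0]])

```text
clock: 11.82
tool_pos: [597.8, -343.5, 369.8]
tool_rot: [-0.174, 0.686, 0.177, 0.684]
wrist_force: [-0.2, -1.2, 0.5]
opening: -0.1
grip_force: 0.0
```

step_arm(xyz=[[0,-1,5],[0,-3,10],[0,-4,15],[0,-5,18],[0,-6,21],[0,-6,23],[0,-7,25],[0,-7,25]], rotation=[[0,0,0],[0,0,0],[0,0,0],[0,0,0],[0,0,0],[0,0,0],[0,0,0],[0,0,0]])

```text
clock: 12.82
tool_pos: [616.2, -326.9, 368.4]
tool_rot: [-0.175, 0.685, 0.175, 0.685]
wrist_force: [0.5, 0.5, -0.5]
opening: -0.5
grip_force: 0.0
```

```bash
python3 - <<'E'
from plan import *
print(st["joint_efforts"].round(1),st["clock"],st["tool_pos"],st["q"].round(3),st["tool_rot"])
A=imaging.get_image("scene")[:,:,::-1][150:290,280:460]; B=imaging.get_image("top")[:,:,::-1][100:240,250:430]
T=st["tool_pos"]; print("tcp px scene/top in view",(proj("scene",T)-[280,150])*2.2,(proj("top",T)-[250,100])*2.2+[396,0])
for X in ((620,-324,322),): print("head",(proj("scene",X)-[280,150])*2.2,(proj("top",X)-[250,100])*2.2+[396,0])
im=np.hstack([cv2.resize(x,(396,308),interpolation=cv2.INTER_CUBIC) for x in(A,B)])
cv2.imwrite("pics/hover.png",cv2.convertScaleAbs(im,alpha=1.3))
E
```

```text
[  0.1 -52.2 -20.5   2.7   0.9  -0. ] 12.825 [ 616.199 -326.865  368.42 ] [-1.023  0.573  1.333  1.586  1.526 -0.336] [-0.175  0.685  0.175  0.685]
tcp px scene/top in view [141.764  76.399] [546.353  82.046]
head [139.882 106.546] [541.22   96.893]
```

View pics/hover.png

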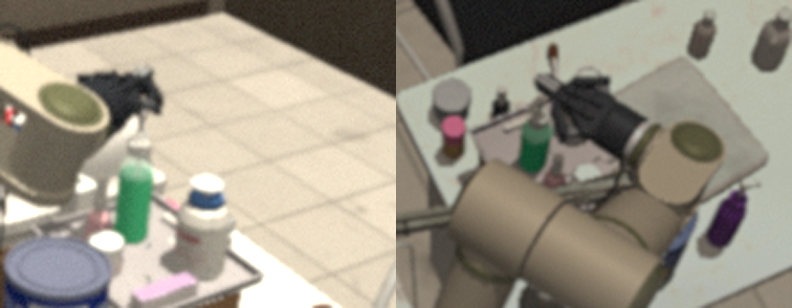

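The hand lies above the pump with its fingertips over the head, at scene view (142,100), and joint 1 shows no extra torque. I'll descend now.

step_arm(xyz=[[-10,0,0],[-20,0,0],[-24,0,0],[-26,0,0],[-28,0,0],[-28,0,0]], rotation=[[0,0,0],[0,0,0],[0,0,0],[0,0,0],[0,0,0],[0,0,0]])

```text
clock: 13.68
tool_pos: [616.1, -327.0, 340.5]
tool_rot: [-0.175, 0.685, 0.175, 0.685]
wrist_force: [0.8, 0.5, -0.2]
opening: -0.2
grip_force: 0.0
```

step_arm(xyz=[[-2,0,0],[-4,0,0],[-6,0,0],[-6,0,0]], rotation=[[0,0,0],[0,0,0],[0,0,0],[0,0,0]])

```text
clock: 14.18
tool_pos: [616.1, -327.0, 334.3]
tool_rot: [-0.175, 0.685, 0.175, 0.685]
wrist_force: [-0.1, -0.8, 0.5]
opening: 0.2
grip_force: 0.0
```

step_arm(xyz=[[-2,0,0],[-4,0,0],[-4,0,0]], rotation=[[0,0,0],[0,0,0],[0,0,0]])

```text
clock: 14.55
tool_pos: [616.1, -327.1, 330.4]
tool_rot: [-0.175, 0.685, 0.175, 0.685]
wrist_force: [-0.5, -0.9, 1.2]
opening: 0.2
grip_force: 0.5
```

step_arm(xyz=[[-2,0,0],[-4,0,0],[-4,0,0]], rotation=[[0,0,0],[0,0,0],[0,0,0]])

```text
clock: 14.92
tool_pos: [616.1, -327.1, 326.5]
tool_rot: [-0.175, 0.685, 0.175, 0.685]
wrist_force: [-0.8, 0.4, 2.8]
opening: 0.1
grip_force: 1.6
```

step_arm(xyz=[[-2,0,0],[-4,0,0],[-4,0,0]], rotation=[[0,0,0],[0,0,0],[0,0,0]])

```text
clock: 15.3
tool_pos: [616.1, -327.1, 322.6]
tool_rot: [-0.175, 0.685, 0.175, 0.685]
wrist_force: [0.4, -0.2, 4.4]
opening: -0.1
grip_force: 2.4
```

step_arm(xyz=[[-2,0,0],[-3,0,0],[-3,0,0]], rotation=[[0,0,0],[0,0,0],[0,0,0]])

```text
clock: 15.68
tool_pos: [616.1, -327.1, 320.1]
tool_rot: [-0.174, 0.685, 0.175, 0.685]
wrist_force: [0.4, 0.3, 5.9]
opening: 0.1
grip_force: 3.3
```

step_arm(xyz=[[-1,0,0],[-1,0,0],[-1,0,0]], rotation=[[0,0,0],[0,0,0],[0,0,0]])

```text
clock: 16.05
tool_pos: [616.1, -327.0, 319.3]
tool_rot: [-0.174, 0.685, 0.175, 0.685]
wrist_force: [-0.3, 1.0, 7.9]
opening: -0.1
grip_force: 3.6
```

step_arm(xyz=[[-1,0,0],[-1,0,0],[-1,0,0]], rotation=[[0,0,0],[0,0,0],[0,0,0]])

```text
clock: 16.42
tool_pos: [616.1, -327.1, 318.4]
tool_rot: [-0.174, 0.685, 0.175, 0.686]
wrist_force: [1.1, -0.5, 7.7]
opening: -0.4
grip_force: 3.8
```

step_arm(xyz=[[-1,0,0],[-1,0,0],[-1,0,0]], rotation=[[0,0,0],[0,0,0],[0,0,0]])

```text
clock: 16.8
tool_pos: [616.1, -327.1, 317.5]
tool_rot: [-0.174, 0.685, 0.176, 0.686]
wrist_force: [-0.7, 0.4, 7.9]
opening: 0.0
grip_force: 4.0
```

step_arm(xyz=[[-1,0,0],[-1,0,0],[-1,0,0]], rotation=[[0,0,0],[0,0,0],[0,0,0]])

```text
clock: 17.18
tool_pos: [616.1, -327.1, 316.9]
tool_rot: [-0.174, 0.684, 0.176, 0.686]
wrist_force: [-0.9, 0.4, 10.0]
opening: -0.3
grip_force: 4.8
```

```bash
python3 - <<'E'
from workcell import env
for i in range(3):
    s=env.state(); print(s["clock"],s["wrist_force"],s["tool_pos"],s["grip_force"],s["q"][0],s["joint_efforts"].round(1),s["moment"].round(2))
E
```

```text
17.175 [-0.88930463  0.39176195 10.03774875] [ 616.14367923 -327.07423391  316.94570197] 4.777422621846199 -1.0236503518687978 [ -0.1 -47.4 -16.1   0.5   0.1  -0. ] [ 0.5  -0.92  0.14]
17.175 [-0.88930463  0.39176195 10.03774875] [ 616.14367923 -327.07423391  316.94570197] 4.777422621846199 -1.0236503518687978 [ -0.1 -47.4 -16.1   0.5   0.1  -0. ] [ 0.5  -0.92  0.14]
17.175 [-0.88930463  0.39176195 10.03774875] [ 616.14367923 -327.07423391  316.94570197] 4.777422621846199 -1.0236503518687978 [ -0.1 -47.4 -16.1   0.5   0.1  -0. ] [ 0.5  -0.92  0.14]
```

step_arm(xyz=[[-1,0,0],[-1,0,0],[-1,0,0]], rotation=[[0,0,0],[0,0,0],[0,0,0]])

```text
clock: 17.55
tool_pos: [616.1, -327.1, 316.9]
tool_rot: [-0.174, 0.684, 0.176, 0.686]
wrist_force: [-0.3, 0.7, 12.6]
opening: -0.2
grip_force: 6.5
```

step_arm(xyz=[[5,0,0],[10,0,0],[15,0,0],[20,0,0],[25,0,0],[25,0,0],[25,0,3],[25,0,3],[25,0,3],[25,0,3]], rotation=[[0,0,0],[0,0,0],[0,0,0],[0,0,0],[0,0,0],[0,0,0],[0,0,0],[0,0,0],[0,0,0],[0,0,0]])

```text
clock: 18.8
tool_pos: [618.7, -325.6, 339.4]
tool_rot: [-0.175, 0.685, 0.175, 0.685]
wrist_force: [-0.1, 0.5, -0.2]
opening: 0.2
grip_force: 0.0
```

step_arm(xyz=[[-5,0,0],[-8,0,0],[-10,0,0],[-12,0,0],[-14,0,0],[-16,0,0],[-18,0,0],[-20,0,0],[-21,0,0],[-22,0,0]], rotation=[[0,0,0],[0,0,0],[0,0,0],[0,0,0],[0,0,0],[0,0,0],[0,0,0],[0,0,0],[0,0,0],[0,0,0]])

```text
clock: 20.05
tool_pos: [618.8, -325.7, 318.7]
tool_rot: [-0.174, 0.685, 0.176, 0.686]
wrist_force: [-0.7, 0.3, 8.6]
opening: -0.1
grip_force: 4.1
```

step_arm(xyz=[[-1,0,0],[-2,0,0],[-2,0,0]], rotation=[[0,0,0],[0,0,0],[0,0,0]])

```text
clock: 20.42
tool_pos: [618.8, -325.6, 317.0]
tool_rot: [-0.174, 0.684, 0.176, 0.686]
wrist_force: [-0.6, 1.0, 9.3]
opening: -0.2
grip_force: 4.5
```

step_arm(xyz=[[6,0,0],[12,0,0],[18,0,0],[24,0,0],[24,0,0],[24,0,0],[24,0,0],[24,0,0]], rotation=[[0,0,0],[0,0,0],[0,0,0],[0,0,0],[0,0,0],[0,0,0],[0,0,0],[0,0,0]])

```text
clock: 21.42
tool_pos: [618.8, -325.6, 339.3]
tool_rot: [-0.175, 0.686, 0.175, 0.685]
wrist_force: [0.9, 0.5, -0.4]
opening: 0.3
grip_force: 0.0
```

step_arm(xyz=[[-5,0,0],[-9,0,0],[-11,0,0],[-13,0,0],[-15,0,0],[-17,0,0],[-19,0,0],[-21,0,0],[-23,0,0],[-24,0,0]], rotation=[[0,0,0],[0,0,0],[0,0,0],[0,0,0],[0,0,0],[0,0,0],[0,0,0],[0,0,0],[0,0,0],[0,0,0]])

```text
clock: 22.68
tool_pos: [618.8, -325.6, 316.9]
tool_rot: [-0.174, 0.684, 0.176, 0.686]
wrist_force: [-0.3, 0.1, 12.0]
opening: 0.2
grip_force: 6.0
```

step_arm(xyz=[[0,0,0],[6,0,0],[12,0,0],[18,0,0],[26,0,0],[40,0,0],[55,0,0],[55,0,0]], rotation=[[0,0,0],[0,0,0],[0,0,0],[0,0,0],[0,0,0],[0,0,0],[0,0,0],[0,0,0]])

```text
clock: 23.68
tool_pos: [618.7, -325.4, 372.1]
tool_rot: [-0.174, 0.685, 0.176, 0.685]
wrist_force: [0.2, 1.1, -0.2]
opening: -0.2
grip_force: 0.0
```

step_arm(xyz=[[0,5,-20],[2,15,-50],[5,25,-80],[10,30,-100],[10,30,-100],[10,30,-100]], rotation=[[0,0,0],[0,0,0],[0,0,0],[0,0,0],[0,0,0],[0,0,0]])

```text
clock: 24.42
tool_pos: [545.6, -399.3, 380.4]
tool_rot: [-0.175, 0.685, 0.175, 0.685]
wrist_force: [0.2, -0.8, 0.6]
opening: -0.1
grip_force: 0.0
```

```bash
python3 - <<'E'
from plan import *
print(st["clock"],st["tool_pos"],st["wrist_force"])
A=imaging.get_image("scene")[:,:,::-1][150:290,280:460]; B=imaging.get_image("top")[:,:,::-1][100:240,250:430]
im=np.hstack([cv2.resize(x,(396,308),interpolation=cv2.INTER_CUBIC) for x in(A,B)])
cv2.imwrite("pics/end.png",cv2.convertScaleAbs(im,alpha=1.3))
E
```

```text
24.425 [ 545.593 -399.349  380.407] [ 0.248 -0.807  0.581]
```

View pics/end.png

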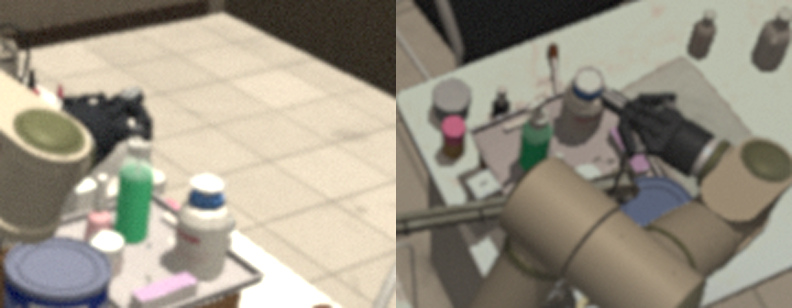

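The bottle stands at the same pixels as before, at scene view (135,200) and top view (537,145). Its neighbours are unmoved, and the hand is clear. I'm handing the job in.

```bash
python3 -c "
from workcell import env
print(env.finish_job())"
```

```text
the job is handed in; nothing more can be done
None
```

I primed the hand-gel pump with three full strokes, one more than required in case the first was off-centre. Each press reached the stop at about 9–13 N; the last picture shows the bottle and its neighbours where they stood, the hand is clear, and the job is handed in with no verdict returned.

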